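Clamp the lid of a glass reaction vessel

TASK

Clamp the glass lid onto the reaction vessel: swing the open front half of the clamp ring round the two flanges and press it until the lid sits firmly home, swing the eye bolt into the fork on its free end, then turn the cam lever until the ring is tight, which is when turning it takes about 10 N at the end of the handle, and leave it there: neither loose nor overtightened, which would crack the glass. Push and grip gently, with no more than about 35 N. Keep off the lid and leave the other things on the bench alone.

Things in the scene. Friction and masses are not known exactly. Their poses are not given: they have to be found in the camera images.
- stand: Fixed bench stand that carries the glass vessel and the clamp. Origin on the bench under the vessel's axis, z up. In its frame (+x away from the robot at yaw 0, where the steel rod stands, 112 mm out) the rear half of the clamp ring is on the +x side, the open front half (jaw) on the -x side, the hinge at -y and the latch at +y. Base plate 220 x 160 mm, 16 mm high.
- ring_center (a point): Centre of the clamp ring, on the vessel's axis at the joint face of the two 100 mm glass flanges, 150 mm above the bench. The ring is 118 mm outside, 34 mm high (17 mm above and below this point). The lid's neck and stopper reach 42 mm above this point; nothing else near the ring stands higher than 19 mm above it.
- hinge_pin (a point): Axis of the jaw's upright hinge pin, at the ring's mid-height, at x 0, y -66 mm from ring_center in the stand's frame.
- bolt_pin (a point): Upright pin at which the eye bolt swings, in the rear half's clevis, at x +16, y +76 mm from ring_center in the stand's frame. The clevis reaches y +85 mm.
- cam_pin (a point): Upright pin of the cam lever at the free end of the eye bolt, 56.6 mm from bolt_pin, at the ring's mid-height. The round steel cam about it has radius 14 mm, set 6 mm off centre, 30 mm high; between it and the fork a 5 mm steel washer, 22 x 30 mm, slides on the 9 mm bolt.
- handle_tip (a point): Centre of the free end of the cam lever's handle, 66 mm from cam_pin. The handle is a straight bar 10 mm wide and 18 mm high (9 mm above and below), free on both sides and 140 mm above the base plate.
- fork_face (a point): Middle of the fork's outer face, the one to push on and on which the washer will bear; it moves with the jaw, at x -16, y +70 mm from ring_center when the jaw is at 0. The fork is the two-tined lug at the jaw's free end: tines 11 mm thick, 27 mm long, 31 mm high over both, with a 13 mm slot between them at mid-height, open outwards.
- jaw (a joint): Front half of the clamp ring about hinge_pin, rad: near 0 when shut; grows as it swings open (anticlockwise from above). Stays where it is left: the stiff hinge takes about 3 N at the fork, 5 N when moved briskly. Its rubber liner meets the lid and slides it up to 5 mm onto the rear liner; the lid is home where the jaw turns firm, somewhere from 0.01 to 0.055 as the liners are worn.
- eyebolt (a joint): Swing of the eye bolt about bolt_pin, rad: 0 = at the bottom of the fork's slot, pointing along the stand's -x; grows as it swings out to +y (1.57 = straight out). Turns far more easily (under 1 N) than the lever on it, so pushing the handle anticlockwise swings the bolt in first. The washer clears the fork only if the lever is still open (below 0.3) and the lid is home.
- lever (a joint): Cam lever about cam_pin, rad: 0 open, 2.13 its end. With the bolt in the slot the handle points 130 deg from the stand's +x towards +y at 0 and turns anticlockwise from above. Turns free with 2 N at the tip until the cam bites, anywhere from 0.4 to 1.4; then it stiffens. Tight at 0.66 N m (10 N square to the handle at its tip), loose below 0.5, overtight above 0.8. Stays where left.
- cam: The cam of the cam lever (frame origin at cam_pin, turning with the lever).
- lid: Loose glass lid: flange 100 mm across and 10.5 mm thick, low dome, neck with white stopper, 42 mm high, about 0.45 kg. Origin at the centre of its underside, 150 mm above the bench. At the start it lies on the vessel's flange a few mm off centre towards the jaw.
- reagent: Bystander: glass jar with blue cap, 72 mm across, 125 mm high; origin under its centre.
- beaker: Bystander: clear plastic beaker, 68 mm across, 85 mm high; origin under its centre.
- tip_box: Bystander: grey pipette-tip box with clear lid, 85 x 120 mm, 57 mm high; origin under its centre.
There are look-alikes about, which are no part of the job. Leave any blue, orange or yellow look-alike of the lid alone.

How it is judged:
By the outcome, as a careful person would: the job done as asked, in the order asked, and still so for the second after the job is handed in, with the robot touching nothing.
It also fails if it takes over 64 s, if anything falls off the work surface, if the arm or the gripper's body presses on something with over 40 N, if the wrist force passes 120 N, or if a joint passes its speed limit or range.

ROBOT

A 6-joint arm with a two-finger parallel gripper is mounted at the origin on the work surface. World frame = base frame: x ahead of the robot, y to its left, z up, the work surface at z = 0. Lengths are in m, angles in rad, forces in N, time in s.
With the tool pointing down it reaches from about 0.425 to 1.125 m from the base axis. Payload 14.9 kg.
Tool frame: the origin (TCP) lies between the finger pads; the fingertips stand ctrl.tips_ahead ahead of it and the grasp point (between the pads) is the TCP (ctrl.tips_ahead is the distance from the TCP to the fingertips, in m); x points along the fingers, y is the direction in which the jaws open and shut, and the axes are right-handed (so a half turn about x gives the same grasp; the last joint's range is limited). The gripper opens to 91 mm and grips with 3 to 60 N. Pads are 32 mm wide; open, the fingers measure 118 mm over their backs; the gripper's body (76 mm by 178 mm) begins 60 mm behind the grasp point.
Start: joints at [-1.221, 0.379, 1.734, -0, 1.028, -0.033], TCP at [0.261, -0.649, 0.233] pointing down, gripper open.
Joint ranges: [-2.77, 2.77], [-0.74, 2.19], [0, 2.66], [-1.06, 4.2], [0.31, 2.87], [-3.08, 3.08]. Speed limits (rad/s): [1.89, 1.89, 2.39, 3.14, 3.14, 3.14].

INTERFACE

Orientations are given as a rotation vector (axis times angle).
In Python, from rig import ctrl gives the robot as it stands.
- The arm moves only by the tool move_arm, never from a script. Its argument "targets" is a list of rows, each a list of 6 numbers: the shift along the tool's x, y, z in units of 20 cm (1.0 is 20 cm), then the turn, a rotation vector about the tool's x, y, z in units of 90 degrees (1.0 is 90 degrees). A call has exactly 5 rows; each row is the pose to reach, as a shift and turn from the pose measured when the call began, along the tool's axes at that moment; what a row does not reach only later rows make up. A row lasts 1/10 s, in which the tool goes at most 50 mm and 8.59 degrees, less where a joint would pass 70% of its speed; a pose out of reach is approached as far as the arm can. A call with a number of a shift or a turn outside -1 to 1 is refused whole. A call with a gripper value outside its range is refused whole. "grip" is the gripper's target within -1 to 1 (shut at 1, half-way at 0, fully open at -1), set as the call begins (left out, the last holds). The fingers move at their own pace and stop on an object; "force" is the grip in N (left out, the last holds). Time passes only in rows, so rows that repeat a pose let the fingers close, or fill a call up. It gives the time, the measured TCP pose, the force and the opening at its end, in the units of the state.
- ctrl.get_obs(): the state, without advancing time (a new reading comes with each control period).
- ctrl.snapshot(name): name is "scene" or "top"; returns the picture (420x560x3 uint8, red, green, blue); there is no depth.
- ctrl.get_calibration(name): a dict with "mtx" (3x3 intrinsics, pixels), "k1" (the pictures are not rectified: a ray, as slopes to the right and down, at radius r is drawn at 1 + k1 r^2 times it, then the intrinsics apply), "world_to_cam" (4x4, takes a point from world to camera coordinates). Camera axes: x right, y down, z forward; pixel columns grow to the right and rows downward; lengths in m; the calibration is good to about 2 mm. A picture is of the moment at which its call begins. get_calibration takes no time and is no camera call.
- ctrl.close_job(): hands the job in, once; it reports no verdict.
Trained networks look in the newest picture that a camera, given by its name, has taken for a name from the list of things; names that differ only in an ending like _2 or _b are one class to them, and where a whole thing is asked for, a point or a joint stands for the part that bears it (a point fixed in the world has none). Each returns a list of dicts, best first, with "p" (0 to 1); they miss things now and then, are a little off and sometimes report something else, mostly with a low value. They report only what shows in the picture. A call takes as long as a camera call. They do not tell look-alikes from the thing itself.
- ctrl.regions_of(camera, target): "region" (420x560 bool, what is visible of it) and "rect" ([left, top, right, bottom] in pixels, round what is visible of it).
The state is a dict: "t": time; "q": joint angles; "qd": joint speeds; "joint_efforts": joint torques, N m; "tcp_pos": TCP position; "eef_rot": TCP orientation; "wrist_force": force on the tool from outside, world axes, zero at the start; "ft_torque": the same for the moment, N m; "opening": opening from 0.0 (shut) to 1.0 (fully open).
Only numpy, scipy, OpenCV 4.12 (cv2) and the standard library are available. Lean on these libraries where they do the work, as an engineer would, in place of code of your own. Each camera call takes 0.05 s, during which the arm holds its last target.

## Working session

There is one attempt and no reset: what is moved stays moved. The work goes in short steps, Python scripts to look and compute and a tool call to move; the robot and the scene stay as the last step left them, time stands still between calls to the robot, and variables do not carry over. Pictures are saved under pics/ and viewed, and the job is handed in when it is done.

Besides the shell and the picture viewer there is one more tool, called after "Emit:" by a JSON object that holds its "api" and its "payload". move_arm: Moves the arm, as the interface text tells. Shifts and turns lie within -1 to 1; 1 stands for 20 cm of shift or 90 degrees of turn. Its arguments: {"type":"object","properties":{"targets":{"type":"array"},"grip":{"type":"number"},"force":{"type":"number"}},"required":["targets"]}

```bash
ls; mkdir -p pics
python3 - <<'E'
from rig import ctrl
import cv2
o=ctrl.get_obs();print(o, ctrl.tips_ahead)
for n in("scene","top"):
    im=ctrl.snapshot(n);cv2.imwrite(f"pics/{n}0.png",im[:,:,::-1])
    c=ctrl.get_calibration(n);print(n,c)
E
```

```text
pics
{'t': 0.0, 'q': array([-1.22128761e+00,  3.79421038e-01,  1.73478857e+00, -2.44825344e-06,
        1.02852184e+00, -3.33109821e-02]), 'qd': array([-1.36918602e-04, -6.67841823e-04,  4.53317881e-04, -3.39741568e-05,
        1.91039086e-03, -2.12501547e-03]), 'joint_efforts': array([-3.36219986e-03, -7.63717246e+01, -4.34363651e+01,  6.49777777e-02,
        4.24792687e-02, -7.45350712e-05]), 'tcp_pos': array([ 0.26133032, -0.64897066,  0.23227567]), 'eef_rot': array([ 2.01208654,  0.39109617, -2.01245829]), 'wrist_force': array([ 0.35270437, -0.9438353 ,  0.09937188]), 'ft_torque': array([-0.02409559,  0.04998809,  0.02725076]), 'opening': 0.9990711180636419} 0.019
scene {'mtx': array([[511.972023  ,   0.        , 286.79686366],
       [  0.        , 511.972023  , 212.77401574],
       [  0.        ,   0.        ,   1.        ]]), 'k1': -0.1483599096246603, 'world_to_cam': array([[ 0.2861123 ,  0.95802968, -0.01785715, -0.13601776],
       [ 0.63087639, -0.20237054, -0.7490268 , -0.23866306],
       [-0.72120366,  0.20304013, -0.66229901,  1.60060784],
       [ 0.        ,  0.        ,  0.        ,  1.        ]])}
top {'mtx': array([[397.20616538,   0.        , 277.91853646],
       [  0.        , 397.20616538, 206.75048319],
       [  0.        ,   0.        ,   1.        ]]), 'k1': 0.004260558984303195, 'world_to_cam': array([[ 0.00732708, -0.99985075,  0.01564555, -0.00775256],
       [-0.99140096, -0.00930765, -0.13052778,  0.57727705],
       [ 0.13065392, -0.01455462, -0.9913212 ,  0.95807804],
       [ 0.        ,  0.        ,  0.        ,  1.        ]])}
```

View pics/scene0.png

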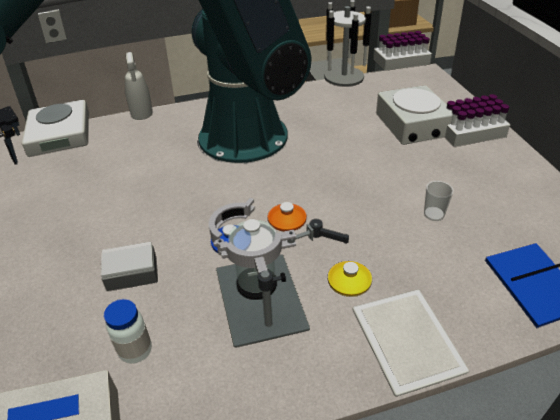

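View pics/top0.png

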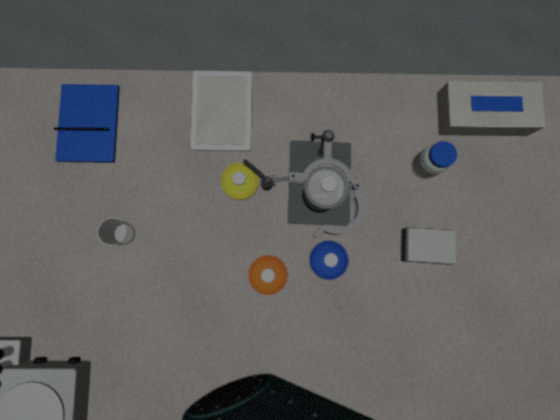

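```bash
cat > h.py <<'E'
import numpy as np, cv2
from rig import ctrl
C={n:ctrl.get_calibration(n) for n in("scene","top")}
def proj(n,P):
    c=C[n];P=np.atleast_2d(P);X=P@c["world_to_cam"][:3,:3].T+c["world_to_cam"][:3,3]
    s=X[:,:2]/X[:,2:];s=s*(1+c["k1"]*(s**2).sum(1,keepdims=True))
    return s@c["mtx"][:2,:2].T+c["mtx"][:2,2]
def ray(n,uv):
    c=C[n];d=(np.asarray(uv,float)-c["mtx"][:2,2])/c["mtx"][0,0];s=d.copy()
    for _ in range(20): s=d/(1+c["k1"]*(s@s))
    R=c["world_to_cam"][:3,:3];t=c["world_to_cam"][:3,3]
    return -R.T@t, R.T@np.r_[s,1]
def atz(n,uv,z):
    o,d=ray(n,uv);return o+d*(z-o[2])/d[2]
def tri(uvs,uvt):
    A=np.zeros((3,3));b=np.zeros(3)
    for n,uv in(("scene",uvs),("top",uvt)):
        o,d=ray(n,uv);d/=np.linalg.norm(d);M=np.eye(3)-np.outer(d,d);A+=M;b+=M@o
    return np.linalg.solve(A,b)
def crop(n,im,box,f,name):
    x0,y0,x1,y1=box
    cv2.imwrite(f"pics/{name}.png",cv2.resize(im[y0:y1,x0:x1,::-1],None,fx=f,fy=f,interpolation=cv2.INTER_CUBIC))
E
python3 - <<'E'
from h import *
s=cv2.imread("pics/scene0.png")[:,:,::-1];t=cv2.imread("pics/top0.png")[:,:,::-1]
crop("scene",s,(195,185,365,350),4.5 and 3.6,"s0c");crop("top",t,(230,120,380,250),4.6,"t0c")
for tgt in("stand","lid","jaw","handle_tip","cam"):
  for n in("scene","top"):
    for r in ctrl.regions_of(n,tgt)[:3]:
        ys,xs=np.nonzero(r["region"]);print(tgt,n,round(r["p"],2),r["rect"],xs.mean().round(1),ys.mean().round(1),len(xs))
E
```

```text
stand scene 0.92 [209.7, 194.8, 347.7, 345.3] 261.1 280.3 8658
stand top 0.65 [241.9, 130.0, 363.2, 238.9] 316.7 183.9 5200
lid scene 0.77 [331.0, 265.0, 372.4, 295.9] 349.5 278.4 1262
lid scene 0.72 [209.1, 223.1, 229.1, 251.1] 222.1 234.8 157
lid scene 0.6 [230.2, 222.4, 273.8, 253.5] 251.5 235.1 1096
lid top 0.84 [250.5, 255.6, 288.4, 296.3] 267.2 274.3 1237
lid top 0.76 [305.3, 165.0, 347.6, 209.5] 325.5 186.6 1492
lid top 0.56 [219.9, 162.7, 258.1, 200.9] 239.0 181.1 1116
jaw scene 0.88 [209.0, 202.8, 250.3, 253.6] 228.0 215.8 781
jaw scene 0.42 [423.9, 180.7, 454.2, 220.9] 437.2 199.7 919
jaw top 0.89 [312.4, 185.1, 367.1, 237.8] 345.7 217.1 620
jaw top 0.75 [240.8, 132.2, 364.1, 237.2] 316.8 183.2 4655
handle_tip scene 0.94 [309.0, 219.3, 349.2, 240.8] 326.7 231.6 417
handle_tip top 0.52 [245.3, 159.8, 273.5, 188.4] 259.2 175.1 302
cam scene 0.59 [311.8, 220.0, 320.4, 239.6] 315.6 226.9 163
cam scene 0.34 [424.5, 180.4, 454.0, 219.4] 437.1 199.9 846
cam scene 0.32 [312.6, 219.3, 350.6, 243.7] 326.9 231.7 404
cam top 0.46 [256.2, 175.7, 272.5, 189.0] 265.7 182.9 126
```

View pics/s0c.png

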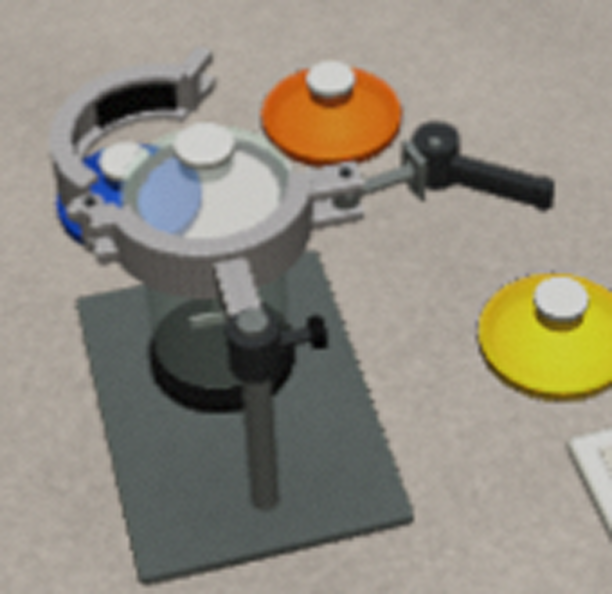

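View pics/t0c.png

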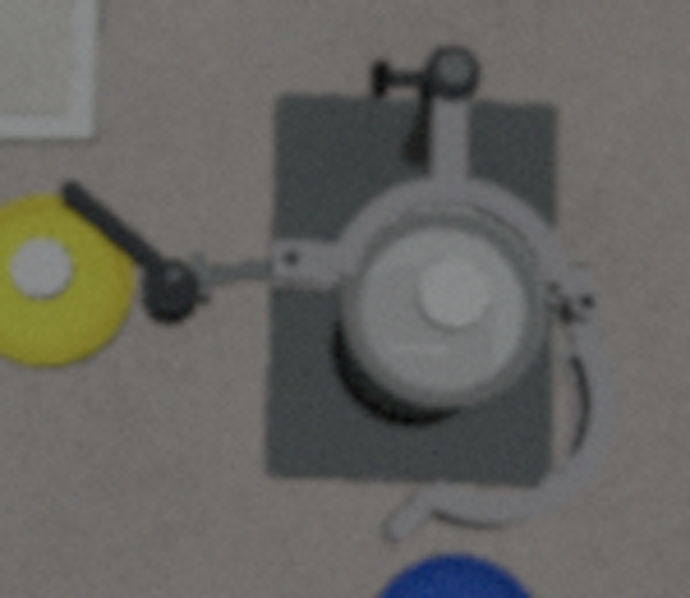

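```bash
cat > model.py <<'E'
from h import *
from scipy.optimize import least_squares
def rot(a):return np.array([[np.cos(a),-np.sin(a)],[np.sin(a),np.cos(a)]])
def pts(e,l,j):
    H=np.array([0,-.066]);B=np.array([.016,.076])
    cam=B+.0566*np.array([np.cos(np.pi-e),np.sin(np.pi-e)])
    hd=np.radians(130)-e+l
    tip=cam+.066*np.array([np.cos(hd),np.sin(hd)])
    fk=H+rot(j)@np.array([-.016,.136])
    return dict(H=H,B=B,cam=cam,tip=tip,fork=fk)
def W(p,v): return p[:2]+rot(p[2])@v
E
cat > fit0.py <<'E'
from model import *
S=lambda x,y:(x/3.6+195,y/3.6+185)
T=lambda x,y:(x/4.6+230,y/4.6+120)
obs=[("top",'H',.168,T(587,300)),("scene",'H',.168,S(88,202)),("top",'B',.167,T(291,257)),("scene",'B',.167,S(345,173)),
("top",'cam',.165,T(171,290)),("scene",'cam',.165,S(436,138)),("top",'tip',.159,T(72,190)),("scene",'tip',.155,S(545,188))]
for a,b,t,s in((.11,.08,(278,95),(412,520)),(.11,-.08,(555,103),(143,580)),(-.11,.08,(268,475),(318,255)),(-.11,-.08,(545,482),(78,298))):
    obs+=[("top",(a,b),.016,T(*t)),("scene",(a,b),.016,S(*s))]
def res(p,full=False):
    P=pts(p[3],p[4],p[5]);r=[]
    for n,k,z,uv in obs:
        v=P[k] if isinstance(k,str) else np.array(k)+[p[6],0]
        r.append(proj(n,np.r_[W(p,v),z])[0]-uv)
    r.append([ (p[5]-1.3)*.001,0])
    return np.array(r) if full else np.ravel(r)
s=least_squares(res,[.6,-.1,0,1.5,0,1.3,0.],loss='soft_l1')
print(s.x.round(4));
for o,r in zip(obs,res(s.x,1)):print(o[:2],r.round(1))
p=s.x
for k,v in pts(*p[3:6]).items(): print(k,W(p,v).round(4))
print("fork tri at z .165",atz("top",T(400,525),.165),atz("scene",S(207,62),.165))
E
python3 fit0.py
```

```text
[ 0.6112 -0.1092 -0.029   1.3456 -0.0532  1.3     0.0363]
('top', 'H') [-0.3  0.1]
('scene', 'H') [ 0.7 -0.5]
('top', 'B') [-0.3 -0.1]
('scene', 'B') [ 0.3 -0.3]
('top', 'cam') [ 0.6 -2.4]
('scene', 'cam') [-0.6  0.9]
('top', 'tip') [0.3 0.3]
('scene', 'tip') [-1.  -0.4]
('top', (0.11, 0.08)) [-0.5 -1.6]
('scene', (0.11, 0.08)) [ 1.4 -1.2]
('top', (0.11, -0.08)) [ 0.1 -1. ]
('scene', (0.11, -0.08)) [-1.  -0.2]
('top', (-0.11, 0.08)) [-1.1 -0.7]
('scene', (-0.11, 0.08)) [ 0.1 -2.2]
('top', (-0.11, -0.08)) [1.2 0.1]
('scene', (-0.11, -0.08)) [-0.8 -0.4]
H [ 0.6093 -0.1752]
B [ 0.6294 -0.0337]
cam [0.6183 0.0218]
tip [0.6623 0.071 ]
fork [ 0.4746 -0.1503]
fork tri at z .165 [ 0.50148826 -0.08615261  0.165     ] [ 0.51083083 -0.08487653  0.165     ]
```

```bash
cat > go.py <<'E'
from model import *
from scipy.spatial.transform import Rotation as Rn
ST=np.array([.6112,-.1092,-.029])  # ring centre, yaw
# tool-down orientation with yaw a (stand-frame) : tool x=-Z ; tool y = R(a)*(0,1) *s
def Rdown(a,s=1):
    y=np.array([-np.sin(a),np.cos(a),0])*s;x=np.array([0,0,-1.]);return np.c_[x,y,np.cross(x,y)]
def st2w(v): return np.r_[W(ST,np.array(v)),0]
def w2st(P): return rot(-ST[2])@(np.asarray(P)[:2]-ST[:2])
def rows(targets,o=None):
    """targets list of (worldpos, R)"""
    o=o or ctrl.get_obs();R0=Rn.from_rotvec(o["eef_rot"])
    for P,R in targets:
        d=R0.inv().apply(np.asarray(P)-o["tcp_pos"])/.2
        w=(R0.inv()*Rn.from_matrix(R)).as_rotvec()/(np.pi/2)
        print([round(float(x),3) for x in np.r_[d,w]])
def stat():
    o=ctrl.get_obs();R=Rn.from_rotvec(o["eef_rot"]).as_matrix()
    print("t",round(o["t"],2),"stand xy",w2st(o["tcp_pos"]).round(4),"z",o["tcp_pos"][2].round(4),"yaw(y axis)-stand",round(float(np.arctan2(-R[0,1],R[1,1])-ST[2]),3),"F stand",(Rn.from_euler('z',-ST[2]).apply(o["wrist_force"])).round(1),"op",round(o["opening"],2))
    return o
E
python3 - <<'E'
from go import *
o=stat();print(Rn.from_rotvec(o["eef_rot"]).as_matrix().round(3))
H=np.array([0,-.066])
def pj(j,d,off=.1415,ex=.016):  # finger centre in stand frame: fork-local y=off from hinge, face -.016, gap d
    return H+rot(j)@np.array([-.016-ex-d,off])
for j in (.82,):
    for s in(1,-1):
        P=st2w(pj(j,.03));P[2]=.235
        rows([(P,Rdown(ST[2]+j,s))])
        print(P,np.degrees(np.arctan2(P[1],P[0])))
E
```

```text
t 0.6 stand xy [-0.3339 -0.5501] z 0.2329 yaw(y axis)-stand -2.73 F stand [ 0.8  0.1 -0.7] op 1.0
[[ 0.     0.374 -0.928]
 [-0.    -0.928 -0.374]
 [-1.     0.     0.   ]]
[-0.01, -2.076, -1.933, 1.74, -0.0, -0.0]
[ 0.46507739 -0.11976422  0.235     ] -14.440749923057394
[-0.01, -2.076, -1.933, -0.26, 0.0, -0.0]
[ 0.46507739 -0.11976422  0.235     ] -14.440749923057394
```

Emit:
{"api": "move_arm", "payload": {"targets": [[0,-0.17,-0.16,0,0,0],[0,-0.34,-0.32,-0.05,0,0],[0,-0.51,-0.48,-0.1,0,0],[0,-0.68,-0.64,-0.15,0,0],[0,-0.85,-0.79,-0.2,0,0]], "grip": 1, "force": 30}}

```text
t: 1.1
tcp_pos: [0.3449, -0.4309, 0.233]
eef_rot: [1.816, 0.662, -1.815]
wrist_force: [1.0, -1.2, -0.0]
opening: 0.593
```

```bash
cat > a.py <<'E'
from go import *
import sys
H=np.array([0,-.066])
def pj(j,d,off=.1415,ex=.016): return H+rot(j)@np.array([-.016-ex-d,off])
def T(j,d,z,off=.1415):
    P=st2w(pj(j,d,off));P[2]=z;return (P,Rdown(ST[2]+j,-1))
if __name__=="__main__":
    stat();rows([T(.82,.03,.235)])
E
python3 a.py
```

```text
t 1.1 stand xy [-0.2568 -0.3293] z 0.233 yaw(y axis)-stand -2.413 F stand [ 1.  -1.1 -0. ] op 0.59
[-0.01, -0.803, -1.462, -0.058, -0.0, -0.0]
```

Emit:
{"api": "move_arm", "payload": {"targets": [[0,-0.12,-0.22,-0.01,0,0],[0,-0.24,-0.44,-0.02,0,0],[0,-0.36,-0.66,-0.03,0,0],[0,-0.48,-0.88,-0.04,0,0],[0,-0.55,-1.0,-0.058,0,0]]}}

```text
t: 1.6
tcp_pos: [0.4276, -0.2153, 0.2333]
eef_rot: [1.755, 0.734, -1.754]
wrist_force: [0.1, -1.0, 0.1]
opening: 0.161
```

```bash
python3 a.py
```

```text
t 1.6 stand xy [-0.1804 -0.1114] z 0.2333 yaw(y axis)-stand -2.32 F stand [ 0.1 -1.   0.1] op 0.16
[-0.009, -0.202, -0.472, 0.001, -0.0, -0.0]
```

Emit:
{"api": "move_arm", "payload": {"targets": [[0,-0.1,-0.22,0,0,0],[0,-0.2,-0.47,0,0,0],[0,-0.2,-0.47,0,0,0],[0,-0.2,-0.47,0,0,0],[0,-0.2,-0.47,0,0,0]]}}

```text
t: 2.1
tcp_pos: [0.4649, -0.1209, 0.2332]
eef_rot: [1.755, 0.734, -1.754]
wrist_force: [-0.1, -0.8, 0.6]
opening: 0.004
```

Run:
```python
from a import *
stat()
s=ctrl.snapshot("scene");t=ctrl.snapshot("top")
np.savez("im1.npz",s=s,t=t)
crop("scene",s,(190,150,370,330),4,"s1c");crop("top",t,(230,120,380,260),4.2,"t1c")
```

```text
t 2.1 stand xy [-0.1459 -0.0159] z 0.2332 yaw(y axis)-stand -2.32 F stand [-0.1 -0.8  0.6] op 0.0
```

View pics/s1c.png

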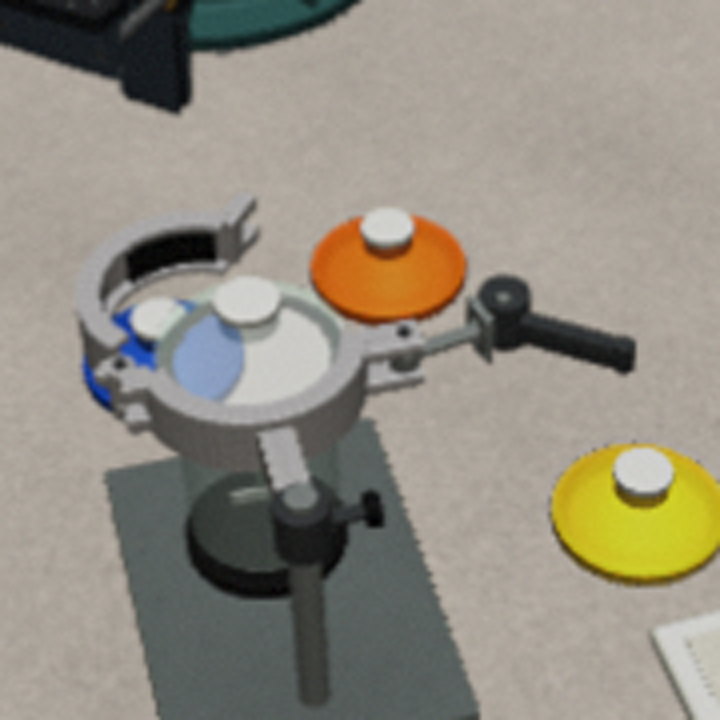

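View pics/t1c.png

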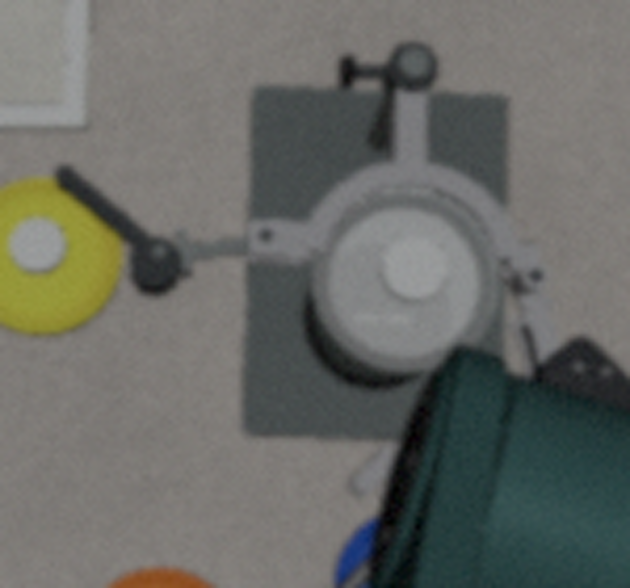

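Run:
```python
from a import *
t=cv2.imread("pics/top0.png");s=cv2.imread("pics/scene0.png")
outs=[]
for j in(.85,.95,1.05):
  for n,im,(x0,y0,x1,y1) in(("top",t,(300,170,380,250)),("scene",s,(200,190,280,270))):
    f=4.5
    c=cv2.resize(im[y0:y1,x0:x1],None,fx=f,fy=f,interpolation=cv2.INTER_CUBIC)
    def draw(P,z,col):
        w=np.array([np.r_[W(ST,H+rot(j)@(np.array(p)-H)),z] for p in P])
        uv=((proj(n,w)-[x0,y0]+.5)*f*16).astype(int);cv2.polylines(c,[uv.reshape(-1,1,2)],False,col,1,cv2.LINE_AA,4)
    draw([(-.016,.0565),(-.016,.0835),(-.005,.0835),(-.005,.0565)],.1655,(0,255,0))
    a=np.radians(np.linspace(100,260,40));draw(np.c_[np.cos(a),np.sin(a)]*.059,.167,(0,0,255))
    outs.append(c)
o=np.vstack([np.hstack(outs[0::2]),np.hstack(outs[1::2])]);cv2.imwrite("pics/ov.png",cv2.resize(o,(800,800*o.shape[0]//o.shape[1])))
```

```text
(no output)
```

View pics/ov.png

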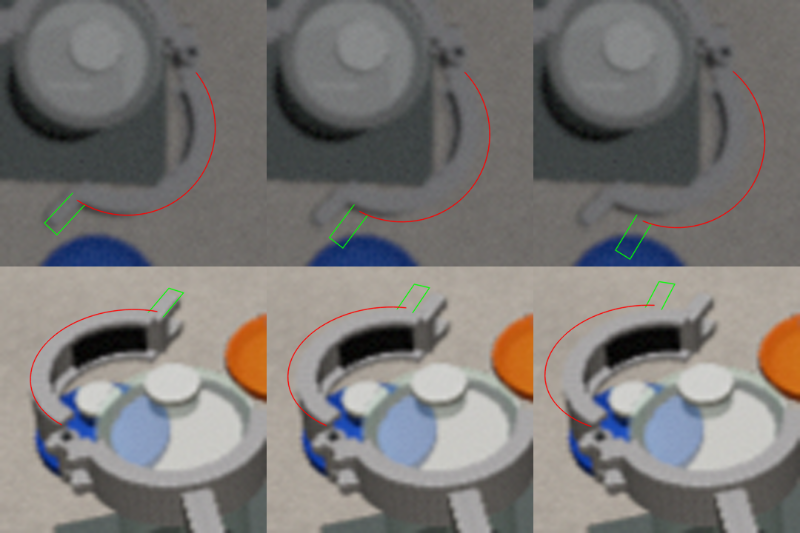

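Emit:
{"api": "move_arm", "payload": {"targets": [[0.15,0,0,0,0,0],[0.3,0,0,0,0,0],[0.39,0,0,0,0,0],[0.39,0,0,0,0,0],[0.39,0,0,0,0,0]]}}

```text
t: 2.7
tcp_pos: [0.4647, -0.1222, 0.1556]
eef_rot: [1.757, 0.732, -1.756]
wrist_force: [-0.4, -0.0, 0.2]
opening: 0.001
```

Run:
```python
from a import *
stat()
rows([T(.82,d,.155) for d in(.02,.01,.0,-.01,-.02)])
```

```text
t 2.7 stand xy [-0.146  -0.0172] z 0.1556 yaw(y axis)-stand -2.322 F stand [-0.4 -0.   0.2] op 0.0
[0.003, -0.007, -0.06, -0.0, -0.0, -0.0]
[0.003, -0.007, -0.11, -0.0, -0.0, -0.0]
[0.003, -0.007, -0.16, -0.0, -0.0, -0.0]
[0.003, -0.007, -0.21, -0.0, -0.0, -0.0]
[0.003, -0.007, -0.26, -0.0, -0.0, -0.0]
```

Emit:
{"api": "move_arm", "payload": {"targets": [[0.0,0,-0.05,0,0,0],[0,0,-0.1,0,0,0],[0,0,-0.13,0,0,0],[0,0,-0.16,0,0,0],[0,0,-0.18,0,0,0]]}}

```text
t: 3.2
tcp_pos: [0.4903, -0.096, 0.1557]
eef_rot: [1.756, 0.733, -1.756]
wrist_force: [-3.3, -1.9, 1.8]
opening: 0.009
```

Run:
```python
from a import *
stat()
s=ctrl.snapshot("scene")
crop("scene",s,(190,150,330,290),4,"s2c")
rows([T(j,0,.155) for j in(.8,.75,.7,.65,.6,.55,.5)])
```

```text
t 3.2 stand xy [-0.1212  0.0096] z 0.1557 yaw(y axis)-stand -2.322 F stand [-3.3 -2.   1.8] op 0.01
[0.003, -0.01, 0.01, 0.013, -0.0, -0.0]
[0.003, -0.016, -0.025, 0.044, -0.0, -0.0]
[0.003, -0.021, -0.061, 0.076, -0.0, -0.0]
[0.003, -0.024, -0.098, 0.108, -0.0, -0.0]
[0.003, -0.025, -0.134, 0.14, -0.0, -0.0]
[0.003, -0.024, -0.17, 0.172, -0.0, -0.0]
[0.003, -0.021, -0.206, 0.204, -0.0, -0.0]
```

View pics/s2c.png

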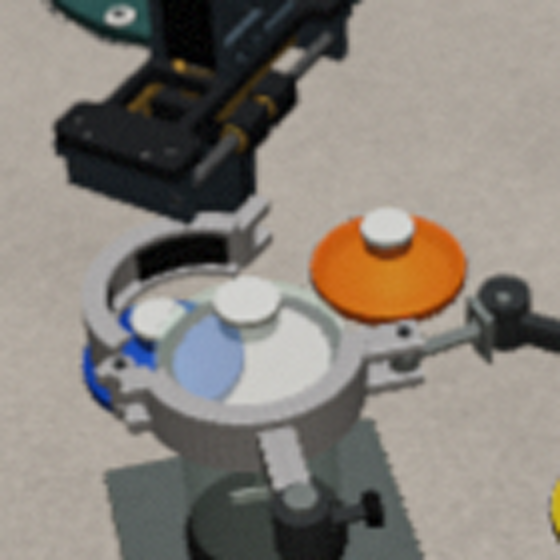

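Emit:
{"api": "move_arm", "payload": {"targets": [[0,-0.012,-0.025,0.044,0,0],[0,-0.018,-0.061,0.076,0,0],[0,-0.022,-0.098,0.108,0,0],[0,-0.022,-0.134,0.14,0,0],[0,-0.022,-0.17,0.172,0,0]]}}

```text
t: 3.75
tcp_pos: [0.5113, -0.0685, 0.1556]
eef_rot: [1.93, 0.512, -1.93]
wrist_force: [-2.0, -3.6, 1.6]
opening: 0.003
```

```bash
cat > b.py <<'E'
from a import *
js=[float(x) for x in sys.argv[1:]]
o=stat()
# implied jaw angle: solve j such that gap==0 given tool pose
c=w2st(o["tcp_pos"]);R=Rn.from_rotvec(o["eef_rot"]).as_matrix();j0=float(np.arctan2(-R[0,1],R[1,1])-ST[2]+np.pi);j0=(j0+np.pi)%(2*np.pi)-np.pi
l=rot(-j0)@(c-H);print("tool j",round(j0,3),"local",l.round(4),"(face -.032)")
rows([T(j,0,.155) for j in js],o)
E
python3 b.py .5 .45 .4 .35 .3 .25 .2 .15
```

```text
t 3.75 stand xy [-0.101   0.0378] z 0.1556 yaw(y axis)-stand -2.594 F stand [-1.9 -3.7  1.6] op 0.0
tool j 0.548 local [-0.0322  0.1412] (face -.032)
[0.003, -0.008, -0.035, 0.03, 0.0, -0.0]
[0.003, -0.014, -0.071, 0.062, 0.0, -0.0]
[0.003, -0.017, -0.107, 0.094, 0.0, -0.0]
[0.003, -0.019, -0.143, 0.126, 0.0, -0.0]
[0.003, -0.019, -0.179, 0.158, 0.0, -0.0]
[0.003, -0.017, -0.216, 0.189, 0.0, -0.0]
[0.003, -0.014, -0.252, 0.221, 0.0, -0.0]
[0.003, -0.008, -0.288, 0.253, 0.0, -0.0]
```

Emit:
{"api": "move_arm", "payload": {"targets": [[0,-0.008,-0.035,0.03,0,0],[0,-0.014,-0.071,0.062,0,0],[0,-0.017,-0.107,0.094,0,0],[0,-0.019,-0.143,0.126,0,0],[0,-0.019,-0.179,0.158,0,0]]}}

```text
t: 4.25
tcp_pos: [0.5403, -0.0473, 0.1555]
eef_rot: [2.077, 0.28, -2.079]
wrist_force: [-3.8, -1.4, 3.4]
opening: 0.003
```

```bash
python3 b.py .26 .23 .2 .18 .16 .14 .12 .1
```

```text
t 4.25 stand xy [-0.0726  0.0598] z 0.1555 yaw(y axis)-stand -2.844 F stand [-3.7 -1.5  3.4] op 0.0
tool j 0.297 local [-0.0326  0.1416] (face -.032)
[0.002, -0.005, -0.029, 0.024, 0.001, -0.0]
[0.002, -0.009, -0.051, 0.043, 0.001, -0.0]
[0.002, -0.012, -0.072, 0.062, 0.001, -0.0]
[0.002, -0.013, -0.087, 0.075, 0.001, -0.0]
[0.002, -0.015, -0.101, 0.087, 0.001, -0.0]
[0.002, -0.016, -0.116, 0.1, 0.001, -0.0]
[0.002, -0.017, -0.13, 0.113, 0.001, -0.0]
[0.002, -0.017, -0.145, 0.126, 0.001, -0.0]
```

Emit:
{"api": "move_arm", "payload": {"targets": [[0,-0.005,-0.029,0.024,0,0],[0,-0.009,-0.051,0.043,0,0],[0,-0.012,-0.072,0.062,0,0],[0,-0.013,-0.087,0.075,0,0],[0,-0.015,-0.101,0.087,0,0]]}}

```text
t: 4.75
tcp_pos: [0.5589, -0.0389, 0.1553]
eef_rot: [2.152, 0.141, -2.156]
wrist_force: [-3.5, -1.3, 0.6]
opening: 0.001
```

```bash
python3 b.py .15 .135 .12 .105 .09 .08 .07 .06 .05
```

```text
t 4.75 stand xy [-0.0543  0.0688] z 0.1553 yaw(y axis)-stand -2.982 F stand [-3.5 -1.4  0.6] op 0.0
tool j 0.16 local [-0.0322  0.1417] (face -.032)
[0.002, -0.0, -0.008, 0.006, 0.001, -0.0]
[0.002, -0.003, -0.019, 0.016, 0.001, -0.0]
[0.001, -0.005, -0.029, 0.025, 0.001, -0.0]
[0.001, -0.007, -0.04, 0.035, 0.001, -0.0]
[0.001, -0.008, -0.051, 0.044, 0.001, -0.0]
[0.001, -0.009, -0.058, 0.051, 0.001, -0.0]
[0.001, -0.01, -0.065, 0.057, 0.001, -0.0]
[0.001, -0.011, -0.072, 0.063, 0.001, -0.0]
[0.001, -0.012, -0.08, 0.07, 0.001, -0.0]
```

Emit:
{"api": "move_arm", "payload": {"targets": [[0,0,-0.009,0.006,0,0],[0,-0.003,-0.019,0.016,0,0],[0,-0.005,-0.029,0.025,0,0],[0,-0.007,-0.04,0.035,0,0],[0,-0.008,-0.051,0.044,0,0]]}}

```text
t: 5.25
tcp_pos: [0.5687, -0.0358, 0.1552]
eef_rot: [2.188, 0.066, -2.193]
wrist_force: [-4.7, 1.9, 1.1]
opening: 0.003
```

```bash
python3 b.py  .08 .07 .06 .05 .04 .03 .02
python3 - <<'E'
from a import *
s=ctrl.snapshot("scene");t=ctrl.snapshot("top")
a=cv2.resize(s[180:270,200:300,::-1],None,fx=4,fy=4,interpolation=2);b=cv2.resize(t[140:230,270:370,::-1],None,fx=4,fy=4,interpolation=2)
cv2.imwrite("pics/p3.png",np.hstack([a,b]))
E
```

```text
t 5.25 stand xy [-0.0446  0.0721] z 0.1552 yaw(y axis)-stand -3.052 F stand [-4.7  1.7  1.1] op 0.0
tool j 0.089 local [-0.0321  0.1415] (face -.032)
[0.001, -0.001, -0.007, 0.006, 0.001, 0.0]
[0.001, -0.003, -0.014, 0.012, 0.001, 0.0]
[0.001, -0.004, -0.021, 0.019, 0.001, 0.0]
[0.001, -0.006, -0.028, 0.025, 0.001, 0.0]
[0.001, -0.007, -0.036, 0.031, 0.001, 0.0]
[0.001, -0.008, -0.043, 0.038, 0.001, 0.0]
[0.001, -0.009, -0.05, 0.044, 0.001, 0.0]
```

View pics/p3.png

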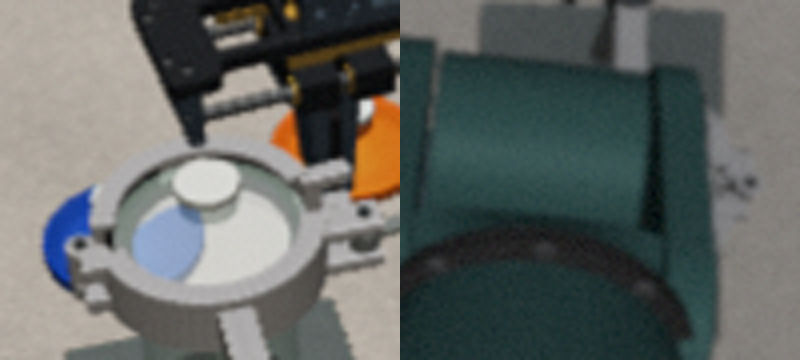

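Contact with the fork holds (fork at about (325,175) in the left crop), jaw nearly shut. Pressing slowly now and watching the force.

Emit:
{"api": "move_arm", "payload": {"targets": [[0,-0.001,-0.006,0.006,0,0],[0,-0.002,-0.011,0.01,0,0],[0,-0.003,-0.016,0.015,0,0],[0,-0.004,-0.021,0.019,0,0],[0,-0.005,-0.025,0.022,0,0]]}}

```text
t: 5.85
tcp_pos: [0.574, -0.0344, 0.1552]
eef_rot: [2.206, 0.029, -2.21]
wrist_force: [-3.4, 2.1, 0.5]
opening: 0.004
```

```bash
python3 b.py .055 .05 .045 .04 .035 .03 .025 .02
```

```text
t 5.85 stand xy [-0.0394  0.0736] z 0.1552 yaw(y axis)-stand -3.087 F stand [-3.4  2.   0.5] op 0.0
tool j 0.055 local [-0.0316  0.1416] (face -.032)
[0.001, 0.0, 0.002, 0.0, 0.001, -0.0]
[0.001, -0.0, -0.002, 0.003, 0.001, -0.0]
[0.001, -0.001, -0.005, 0.006, 0.001, -0.0]
[0.001, -0.002, -0.009, 0.01, 0.001, -0.0]
[0.001, -0.003, -0.012, 0.013, 0.001, -0.0]
[0.001, -0.003, -0.016, 0.016, 0.001, -0.0]
[0.001, -0.004, -0.019, 0.019, 0.001, -0.0]
[0.001, -0.005, -0.023, 0.022, 0.001, -0.0]
```

Emit:
{"api": "move_arm", "payload": {"targets": [[0,0,-0.004,0.003,0,0],[0,-0.001,-0.007,0.006,0,0],[0,-0.002,-0.01,0.009,0,0],[0,-0.002,-0.013,0.011,0,0],[0,-0.002,-0.015,0.012,0,0]]}}

```text
t: 6.35
tcp_pos: [0.5754, -0.034, 0.155]
eef_rot: [2.212, 0.008, -2.224]
wrist_force: [-20.0, 0.5, 13.0]
opening: 0.006
```

```bash
python3 b.py .03 .02
```

```text
t 6.35 stand xy [-0.038   0.0741] z 0.155 yaw(y axis)-stand -3.106 F stand [-20.  -0.  13.] op 0.01
tool j 0.036 local [-0.0329  0.1414] (face -.032)
[0.0, -0.001, -0.009, 0.004, 0.004, 0.0]
[0.0, -0.003, -0.016, 0.01, 0.004, -0.0]
```

Emit:
{"api": "move_arm", "payload": {"targets": [[0,0,-0.004,0.002,0,0],[0,0,-0.007,0.003,0,0],[0,0,-0.009,0.004,0,0],[0,0,-0.01,0.004,0,0],[0,0,-0.01,0.004,0,0]]}}

```text
t: 6.85
tcp_pos: [0.5755, -0.0339, 0.1549]
eef_rot: [2.21, 0.001, -2.233]
wrist_force: [-20.7, 1.9, 15.2]
opening: 0.006
```

```bash
python3 b.py .03 .02;python3 - <<'E'
from a import *
s=ctrl.snapshot("scene")
cv2.imwrite("pics/p4.png",cv2.resize(s[170:290,195:355,::-1],None,fx=5,fy=5,interpolation=2))
E
```

```text
t 6.85 stand xy [-0.0379  0.0742] z 0.1549 yaw(y axis)-stand -3.112 F stand [-20.7   1.3  15.2] op 0.01
tool j 0.029 local [-0.0337  0.1413] (face -.032)
[-0.0, -0.001, -0.008, -0.0, 0.007, 0.0]
[-0.0, -0.003, -0.015, 0.006, 0.007, 0.0]
```

View pics/p4.png

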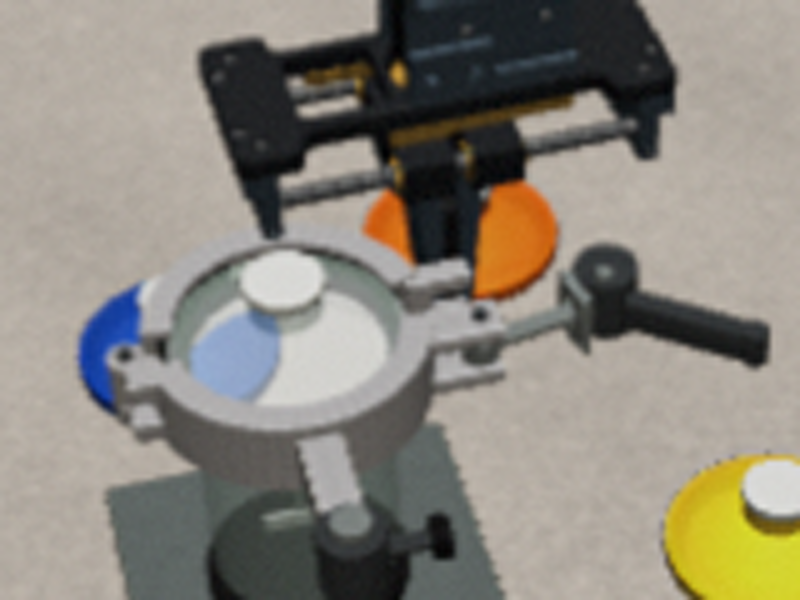

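Emit:
{"api": "move_arm", "payload": {"targets": [[-0.003,0,-0.006,0,0,0],[-0.004,0,-0.01,0,0,0],[-0.005,0,-0.012,0,-0.005,0],[-0.005,0,-0.012,0,-0.005,0],[-0.005,0,-0.012,0,-0.005,0]]}}

```text
t: 7.4
tcp_pos: [0.5754, -0.0339, 0.1552]
eef_rot: [-2.195, -0.001, 2.248]
wrist_force: [-20.8, 0.8, 11.6]
opening: 0.006
```

```bash
python3 b.py .03 .02
```

```text
t 7.4 stand xy [-0.0379  0.0742] z 0.1552 yaw(y axis)-stand -3.112 F stand [-20.8   0.2  11.6] op 0.01
tool j 0.029 local [-0.0338  0.1413] (face -.032)
[0.001, -0.001, -0.009, -0.0, 0.015, 0.0]
[0.001, -0.003, -0.016, 0.006, 0.015, 0.0]
```

Emit:
{"api": "move_arm", "payload": {"targets": [[0,0,-0.006,0,0.005,0],[0,0,-0.01,0,0.008,0],[0,0,-0.013,0,0.01,0],[0,0,-0.014,0,0.01,0],[0,0,-0.014,0,0.01,0]]}}

```text
t: 7.9
tcp_pos: [0.5756, -0.0339, 0.1547]
eef_rot: [-2.205, -0.001, 2.237]
wrist_force: [-24.1, 1.3, 16.4]
opening: 0.004
```

```bash
python3 b.py .03 .02
```

```text
t 7.9 stand xy [-0.0377  0.0742] z 0.1547 yaw(y axis)-stand -3.112 F stand [-24.1   0.6  16.4] op 0.0
tool j 0.029 local [-0.0336  0.1413] (face -.032)
[-0.001, -0.001, -0.007, -0.001, 0.009, 0.0]
[-0.001, -0.003, -0.015, 0.006, 0.009, 0.0]
```

Emit:
{"api": "move_arm", "payload": {"targets": [[0,0,0.05,0,0,0],[0,0,0.15,0,0,0],[-0.1,0,0.25,0,0,0],[-0.3,0,0.3,0,0,0],[-0.5,0,0.3,0,0,0]]}}

```text
t: 8.4
tcp_pos: [0.5159, -0.0341, 0.2565]
eef_rot: [-2.205, -0.0, 2.238]
wrist_force: [0.5, -0.7, -0.9]
opening: 0.005
```

Run:
```python
from a import *
o=stat();print(o["q"].round(3))
s=ctrl.snapshot("scene");t=ctrl.snapshot("top")
np.savez("im2.npz",s=s,t=t)
a=cv2.resize(s[180:290,200:360,::-1],None,fx=5,fy=5,interpolation=2)
cv2.imwrite("pics/p5.png",a);cv2.imwrite("pics/p5t.png",cv2.resize(t[120:240,230:380,::-1],None,fx=5,fy=5,interpolation=2))
```

```text
t 8.4 stand xy [-0.0975  0.0723] z 0.2565 yaw(y axis)-stand 3.17 F stand [ 0.5 -0.7 -0.9] op 0.01
[-1.100e-01  6.300e-02  2.079e+00 -1.000e-03  1.014e+00  1.461e+00]
```

View pics/p5.png

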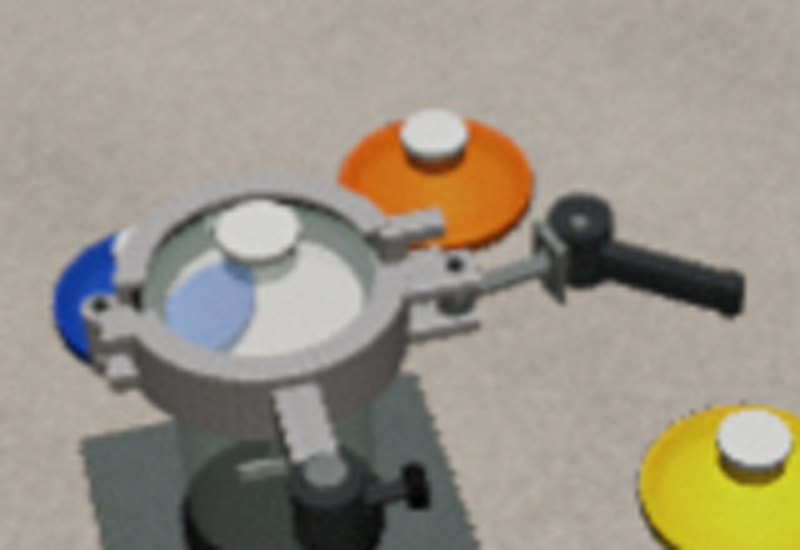

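View pics/p5t.png

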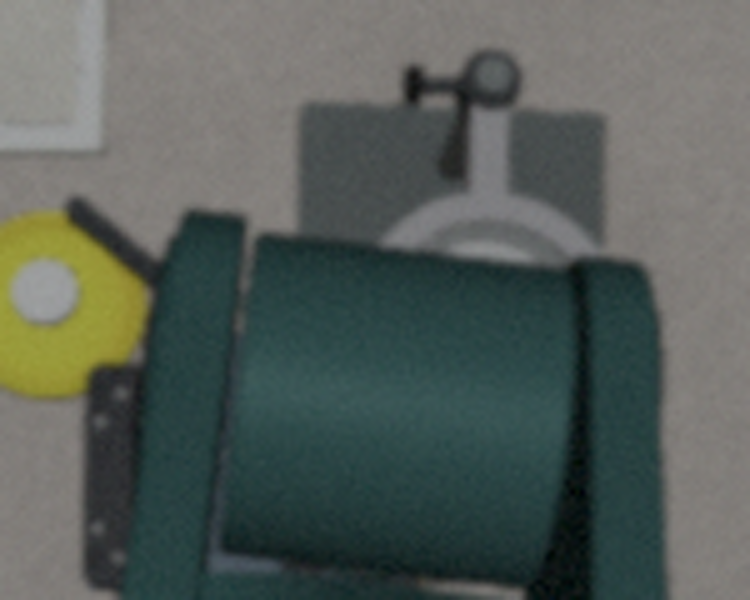

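```bash
cat > c.py <<'E'
from go import *
def L(e,l,d,z,r=.040,half=.016):
    P=pts(e,l,0);phi=np.radians(130)-e+l;u=np.array([np.cos(phi),np.sin(phi)]);n=np.array([-u[1],u[0]])
    p=st2w(P["cam"]+r*u-n*(.005+half+d));p[2]=z
    return (p,Rdown(ST[2]+phi-np.pi/2,-1))
def torque(o,e=0.,l=0.):
    c=st2w(pts(e,0,0)["cam"]);F=o["wrist_force"];d=o["tcp_pos"]-c
    return o["ft_torque"][2]+d[0]*F[1]-d[1]*F[0]
E
python3 - <<'E'
from c import *
o=stat();rows([L(1.346,-.053,.014,.25),L(1.346,-.053,.014,.155)]);print(L(1.346,-.053,.014,.25)[0])
E
```

```text
t 8.5 stand xy [-0.0934  0.0721] z 0.2611 yaw(y axis)-stand -3.113 F stand [ 0.3 -0.7 -0.2] op 0.01
[0.051, -0.313, -0.756, 0.465, 0.003, -0.002]
[0.526, -0.314, -0.759, 0.465, 0.003, -0.002]
[0.6711406  0.02829614 0.25      ]
```

Emit:
{"api": "move_arm", "payload": {"targets": [[0,-0.06,-0.16,0.093,0,0],[0,-0.13,-0.32,0.186,0,0],[0,-0.2,-0.48,0.28,0,0],[0,-0.26,-0.64,0.37,0,0],[0,-0.314,-0.757,0.465,0.003,-0.002]]}}

```text
t: 9.0
tcp_pos: [0.6734, 0.029, 0.2598]
eef_rot: [-1.793, 0.69, 1.79]
wrist_force: [-0.7, 0.1, -0.1]
opening: 0.007
```

Run:
```python
from c import *
o=stat();rows([L(1.346,-.053,.014,.25),L(1.346,-.053,.014,.155)])
```

```text
t 9.0 stand xy [0.0582 0.1399] z 0.2598 yaw(y axis)-stand 2.434 F stand [-0.7  0.1 -0.1] op 0.01
[0.049, 0.01, 0.006, -0.004, -0.001, 0.001]
[0.524, 0.011, 0.007, -0.004, -0.001, 0.001]
```

Emit:
{"api": "move_arm", "payload": {"targets": [[0.05,0.01,0.006,0,0,0],[0.15,0.01,0.006,0,0,0],[0.25,0.01,0.006,0,0,0],[0.35,0.01,0.006,0,0,0],[0.45,0.01,0.006,0,0,0]]}}

```text
t: 9.5
tcp_pos: [0.6705, 0.0279, 0.1683]
eef_rot: [-1.795, 0.688, 1.792]
wrist_force: [0.2, -0.6, 0.8]
opening: 0.003
```

Run:
```python
from c import *
o=stat();rows([L(1.346,-.053,.014,.155),L(1.346,-.053,.0,.155)])
s=ctrl.snapshot("scene");t=ctrl.snapshot("top")
a=cv2.resize(s[190:280,260:360,::-1],None,fx=4,fy=4,interpolation=2);b=cv2.resize(t[130:220,230:330,::-1],None,fx=4,fy=4,interpolation=2)
cv2.imwrite("pics/p6.png",np.hstack([a,b]))
```

```text
t 9.5 stand xy [0.0553 0.1388] z 0.1683 yaw(y axis)-stand 2.437 F stand [ 0.2 -0.6  0.8] op 0.0
[0.066, -0.003, -0.001, -0.002, -0.001, 0.001]
[0.066, -0.003, 0.069, -0.002, -0.001, 0.001]
```

View pics/p6.png

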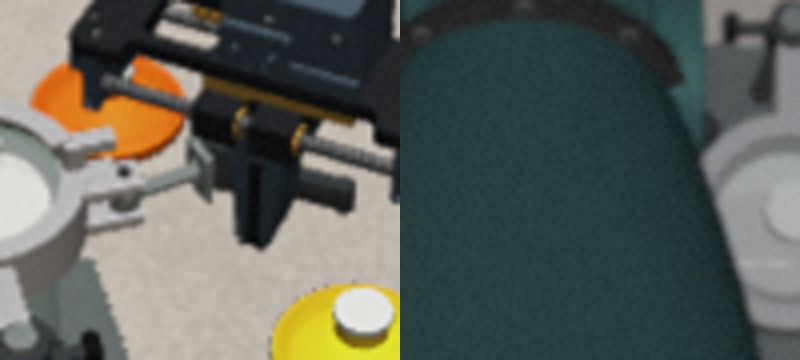

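Run:
```python
from c import *
rows([L(1.346,-.053,.007,.155)]+[L(e,-.053,-.001,.155) for e in(1.346,1.30,1.24,1.18)])
```

```text
[0.058, -0.008, 0.029, -0.003, 0.001, -0.001]
[0.058, -0.008, 0.069, -0.003, 0.001, -0.001]
[0.058, -0.002, 0.085, -0.032, 0.001, -0.001]
[0.058, 0.008, 0.107, -0.07, 0.001, -0.001]
[0.058, 0.018, 0.128, -0.108, 0.001, -0.001]
```

Emit:
{"api": "move_arm", "payload": {"targets": [[0.058,-0.008,0.029,-0.003,0,0],[0.058,-0.008,0.065,-0.003,0,0],[0.058,-0.002,0.085,-0.032,0,0],[0.058,0.008,0.107,-0.07,0,0],[0.058,0.018,0.128,-0.108,0,0]]}}

```text
t: 10.1
tcp_pos: [0.6473, 0.0429, 0.1556]
eef_rot: [-1.902, 0.549, 1.905]
wrist_force: [0.3, -1.1, -0.4]
opening: 0.006
```

Run:
```python
from c import *
stat();rows([L(e,-.053,-.001,.155) for e in np.arange(1.12,.5,-.08)])
```

```text
t 10.1 stand xy [0.0317 0.153 ] z 0.1556 yaw(y axis)-stand 2.609 F stand [ 0.4 -1.1 -0.4] op 0.01
[0.003, 0.009, 0.019, -0.037, 0.001, -0.0]
[0.003, 0.022, 0.048, -0.087, 0.001, -0.0]
[0.003, 0.038, 0.075, -0.138, 0.001, -0.0]
[0.003, 0.055, 0.101, -0.189, 0.001, -0.0]
[0.003, 0.074, 0.126, -0.24, 0.001, -0.0]
[0.003, 0.095, 0.149, -0.291, 0.001, -0.0]
[0.004, 0.118, 0.17, -0.342, 0.001, -0.0]
[0.004, 0.143, 0.189, -0.393, 0.001, -0.0]
```

Emit:
{"api": "move_arm", "payload": {"targets": [[0.003,0.009,0.019,-0.037,0,0],[0.003,0.022,0.048,-0.087,0,0],[0.003,0.038,0.075,-0.138,0,0],[0.003,0.055,0.101,-0.189,0,0],[0.003,0.074,0.126,-0.24,0,0]]}}

```text
t: 10.6
tcp_pos: [0.6178, 0.0441, 0.1559]
eef_rot: [-2.127, 0.192, 2.127]
wrist_force: [1.0, 0.0, 0.6]
opening: 0.002
```

```bash
cat > look.py <<'E'
from c import *
s=ctrl.snapshot("scene");x0,y0,x1,y1=[int(v) for v in sys.argv[2:6]] if len(sys.argv)>2 else (210,170,360,280)
a=cv2.resize(s[y0:y1,x0:x1,::-1],None,fx=5,fy=5,interpolation=2);cv2.imwrite(f"pics/{sys.argv[1]}.png",a)
E
sed -i '1i import sys' look.py
python3 look.py p7
python3 - <<'E'
from c import *
stat();rows([L(e,-.053,-.001,.155) for e in np.arange(.74,.0,-.06)])
E
```

```text
t 10.65 stand xy [0.0013 0.1534] z 0.1557 yaw(y axis)-stand 2.995 F stand [ 0.7 -0.  -0.9] op 0.0
[0.003, 0.009, 0.016, -0.033, 0.001, 0.0]
[0.004, 0.018, 0.037, -0.071, 0.001, 0.0]
[0.004, 0.029, 0.058, -0.109, 0.001, 0.0]
[0.004, 0.041, 0.078, -0.147, 0.001, 0.0]
[0.004, 0.054, 0.098, -0.185, 0.001, 0.0]
[0.004, 0.068, 0.117, -0.224, 0.001, 0.0]
[0.004, 0.083, 0.134, -0.262, 0.001, 0.0]
[0.004, 0.099, 0.151, -0.3, 0.001, 0.0]
[0.004, 0.117, 0.167, -0.338, 0.001, 0.0]
[0.004, 0.135, 0.182, -0.376, 0.001, 0.0]
[0.004, 0.154, 0.196, -0.415, 0.001, 0.0]
[0.004, 0.174, 0.208, -0.453, 0.001, 0.0]
[0.004, 0.194, 0.219, -0.491, 0.001, 0.0]
```

View pics/p7.png

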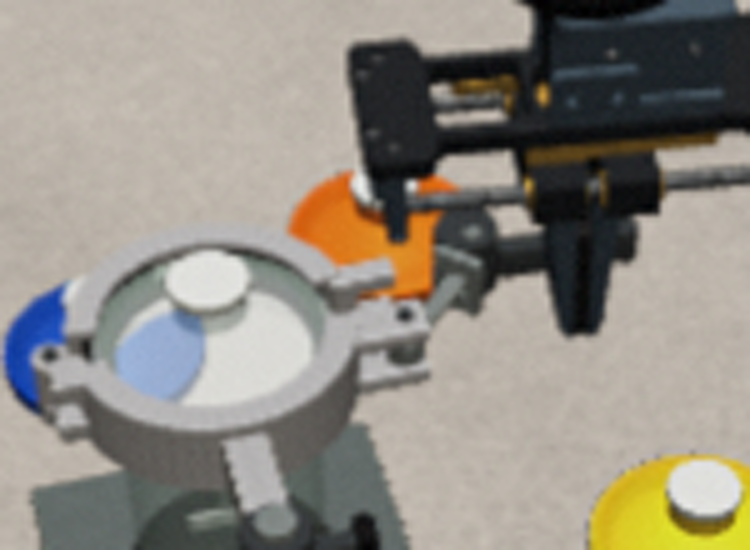

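Emit:
{"api": "move_arm", "payload": {"targets": [[0.003,0.009,0.016,-0.033,0,0],[0.003,0.018,0.037,-0.071,0,0],[0.003,0.029,0.058,-0.109,0,0],[0.003,0.041,0.078,-0.147,0,0],[0.003,0.054,0.098,-0.185,0,0]]}}

```text
t: 11.15
tcp_pos: [0.5957, 0.0371, 0.1558]
eef_rot: [2.162, 0.127, -2.161]
wrist_force: [1.1, -0.4, 0.3]
opening: 0.006
```

Run:
```python
from c import *
stat();rows([L(e,-.053,-.001,.155) for e in np.arange(.44,-.1,-.06)])
```

```text
t 11.15 stand xy [-0.0197  0.1458] z 0.1558 yaw(y axis)-stand -2.996 F stand [ 1.1 -0.3  0.3] op 0.01
[0.004, 0.009, 0.022, -0.038, -0.0, 0.0]
[0.004, 0.019, 0.043, -0.076, -0.0, 0.0]
[0.004, 0.029, 0.064, -0.114, -0.0, 0.0]
[0.004, 0.041, 0.084, -0.152, -0.0, 0.0]
[0.004, 0.055, 0.104, -0.191, -0.0, 0.0]
[0.004, 0.069, 0.122, -0.229, -0.0, 0.0]
[0.004, 0.084, 0.14, -0.267, -0.0, 0.0]
[0.004, 0.101, 0.157, -0.305, -0.0, 0.0]
[0.004, 0.118, 0.172, -0.343, -0.0, 0.0]
[0.004, 0.137, 0.187, -0.382, -0.0, 0.0]
```

Emit:
{"api": "move_arm", "payload": {"targets": [[0.003,0.009,0.022,-0.038,0,0],[0.003,0.014,0.033,-0.057,0,0],[0.003,0.019,0.043,-0.076,0,0],[0.003,0.024,0.054,-0.095,0,0],[0.003,0.029,0.064,-0.114,0,0]]}}

```text
t: 11.65
tcp_pos: [0.5837, 0.0301, 0.1558]
eef_rot: [2.064, 0.308, -2.061]
wrist_force: [0.7, -0.5, 0.4]
opening: 0.007
```

```bash
python3 look.py p8
python3 - <<'E'
from c import *
stat();rows([L(e,-.053,-.001,.155) for e in np.arange(.28,-.1,-.04)])
E
```

```text
t 11.7 stand xy [-0.0318  0.1383] z 0.1557 yaw(y axis)-stand -2.815 F stand [-0.3 -0.  -0.5] op 0.01
[0.004, 0.007, 0.014, -0.024, -0.001, -0.0]
[0.004, 0.013, 0.028, -0.05, -0.001, -0.0]
[0.004, 0.019, 0.043, -0.075, -0.001, -0.0]
[0.003, 0.026, 0.057, -0.101, -0.001, -0.0]
[0.003, 0.034, 0.07, -0.126, -0.001, -0.0]
[0.003, 0.042, 0.084, -0.152, -0.001, -0.0]
[0.003, 0.051, 0.097, -0.177, -0.001, -0.0]
[0.003, 0.06, 0.109, -0.203, -0.001, -0.0]
[0.003, 0.069, 0.122, -0.228, -0.001, -0.0]
[0.003, 0.08, 0.134, -0.254, -0.001, -0.0]
```

View pics/p8.png

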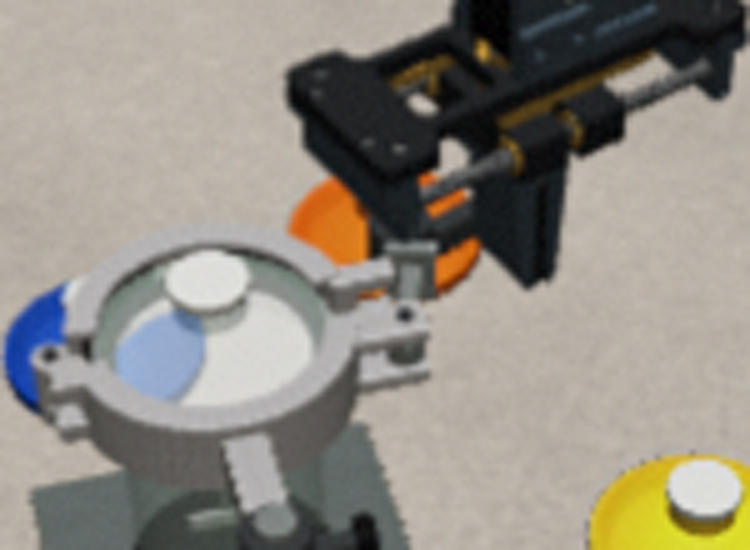

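Emit:
{"api": "move_arm", "payload": {"targets": [[0.003,0.007,0.014,-0.024,0,0],[0.003,0.01,0.021,-0.037,0,0],[0.003,0.013,0.028,-0.05,0,0],[0.003,0.016,0.036,-0.062,0,0],[0.003,0.019,0.043,-0.075,0,0]]}}

```text
t: 12.2
tcp_pos: [0.5763, 0.0238, 0.1552]
eef_rot: [1.993, 0.421, -1.99]
wrist_force: [1.3, 1.4, -0.2]
opening: 0.005
```

Run:
```python
from c import *
o=stat();print(torque(o));rows([L(e,-.053,-.001,.155) for e in np.arange(.18,-.1,-.03)])
```

```text
t 12.2 stand xy [-0.0387  0.1319] z 0.1552 yaw(y axis)-stand -2.696 F stand [ 1.2  1.4 -0.2] op 0.0
-0.053890904721548324
[0.001, 0.003, 0.007, -0.012, -0.001, -0.0]
[0.001, 0.007, 0.018, -0.031, -0.001, -0.0]
[0.001, 0.011, 0.029, -0.051, -0.001, -0.0]
[0.001, 0.016, 0.039, -0.07, -0.001, -0.0]
[0.001, 0.021, 0.05, -0.089, -0.001, -0.0]
[0.001, 0.027, 0.06, -0.108, -0.001, -0.0]
[0.001, 0.032, 0.071, -0.127, -0.001, -0.0]
[0.001, 0.038, 0.081, -0.146, -0.001, -0.0]
[0.001, 0.045, 0.091, -0.165, -0.001, -0.0]
[0.001, 0.051, 0.1, -0.184, -0.001, -0.0]
```

Emit:
{"api": "move_arm", "payload": {"targets": [[0.001,0.003,0.008,-0.012,0,0],[0.001,0.005,0.014,-0.022,0,0],[0.001,0.008,0.02,-0.033,0,0],[0.001,0.01,0.026,-0.044,0,0],[0.001,0.012,0.031,-0.053,0,0]]}}

```text
t: 12.7
tcp_pos: [0.5716, 0.019, 0.155]
eef_rot: [1.942, 0.497, -1.939]
wrist_force: [0.9, 0.5, -0.7]
opening: 0.005
```

```bash
python3 look.py p9 270 190 350 250
python3 - <<'E'
from c import *
o=stat();print(torque(o));rows([L(e,-.053,-.001,.155) for e in np.arange(.1,-.1,-.03)])
E
```

```text
t 12.75 stand xy [-0.0434  0.1269] z 0.155 yaw(y axis)-stand -2.611 F stand [0.3 0.3 0.7] op 0.01
0.03500484639761753
[-0.0, 0.002, 0.004, -0.009, -0.001, -0.0]
[-0.0, 0.006, 0.015, -0.028, -0.001, -0.0]
[-0.0, 0.01, 0.026, -0.047, -0.001, -0.0]
[-0.0, 0.015, 0.037, -0.066, -0.001, -0.0]
[-0.0, 0.02, 0.047, -0.085, -0.001, -0.0]
[-0.0, 0.025, 0.058, -0.105, -0.001, -0.0]
[-0.0, 0.031, 0.068, -0.124, -0.001, -0.0]
```

View pics/p9.png

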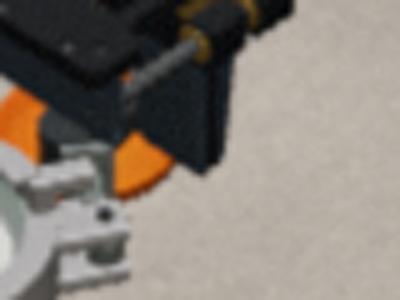

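Emit:
{"api": "move_arm", "payload": {"targets": [[0,0.002,0.005,-0.01,0,0],[0,0.006,0.015,-0.028,0,0],[0,0.008,0.02,-0.037,0,0],[0,0.01,0.026,-0.047,0,0],[0,0.012,0.031,-0.056,0,0]]}}

```text
t: 13.25
tcp_pos: [0.5672, 0.0138, 0.155]
eef_rot: [1.886, 0.574, -1.884]
wrist_force: [0.2, -0.1, -0.6]
opening: 0.005
```

```bash
python3 look.py p10 260 180 360 260
python3 - <<'E'
from c import *
o=stat();print(torque(o));rows([L(e,-.053,-.001,.155) for e in np.arange(.02,-.1,-.03)])
E
```

```text
t 13.3 stand xy [-0.0477  0.1216] z 0.155 yaw(y axis)-stand -2.521 F stand [ 0.3 -0.3  0.1] op 0.0
0.018980792597949693
[-0.0, 0.001, 0.001, -0.003, -0.001, -0.0]
[-0.0, 0.005, 0.012, -0.022, -0.001, -0.0]
[-0.0, 0.009, 0.023, -0.041, -0.001, -0.0]
[-0.0, 0.014, 0.034, -0.06, -0.001, -0.0]
[-0.0, 0.019, 0.045, -0.079, -0.001, -0.0]
```

View pics/p10.png

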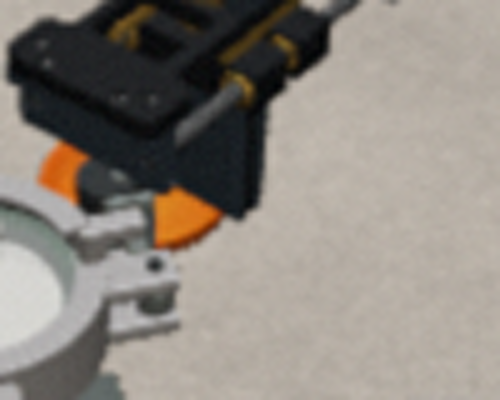

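Emit:
{"api": "move_arm", "payload": {"targets": [[0,0.003,0.006,-0.011,0,0],[0,0.005,0.012,-0.022,0,0],[0,0.007,0.018,-0.032,0,0],[0,0.009,0.023,-0.041,0,0],[0,0.009,0.023,-0.041,0,0]]}}

```text
t: 13.8
tcp_pos: [0.5643, 0.01, 0.155]
eef_rot: [1.845, 0.629, -1.842]
wrist_force: [0.5, 5.6, -0.8]
opening: 0.006
```

```bash
python3 - <<'E'
from c import *
o=stat();print(torque(o));rows([L(e,-.053,-.001,.155) for e in (-.05,-.08)]);rows([L(0,l,-.001,.155) for l in (0,.05,.1,.15)])
E
```

```text
t 13.8 stand xy [-0.0504  0.1177] z 0.155 yaw(y axis)-stand -2.456 F stand [ 0.3  5.6 -0.8] op 0.01
-0.08264719186717842
[0.0, 0.003, 0.005, -0.006, -0.001, -0.0]
[0.0, 0.007, 0.016, -0.025, -0.001, -0.0]
[0.0, -0.009, -0.003, -0.008, -0.001, -0.0]
[0.0, -0.013, 0.007, -0.04, -0.001, -0.0]
[0.0, -0.018, 0.017, -0.071, -0.001, -0.0]
[0.0, -0.021, 0.028, -0.103, -0.001, -0.0]
```

```bash
python3 look.py p11 240 180 340 260
python3 - <<'E'
from c import *
t=ctrl.snapshot("top");cv2.imwrite("pics/p11t.png",cv2.resize(t[130:240,220:360,::-1],None,fx=5,fy=5,interpolation=2))
E
```

```text
(no output)
```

View pics/p11.png

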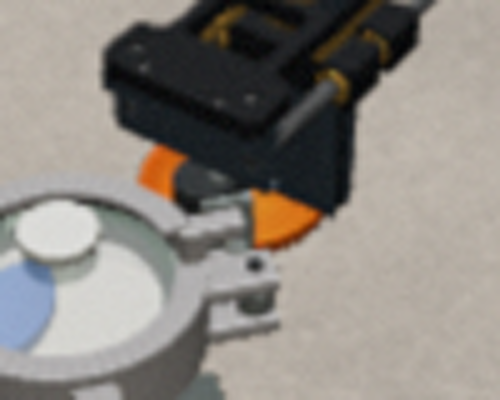

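View pics/p11t.png

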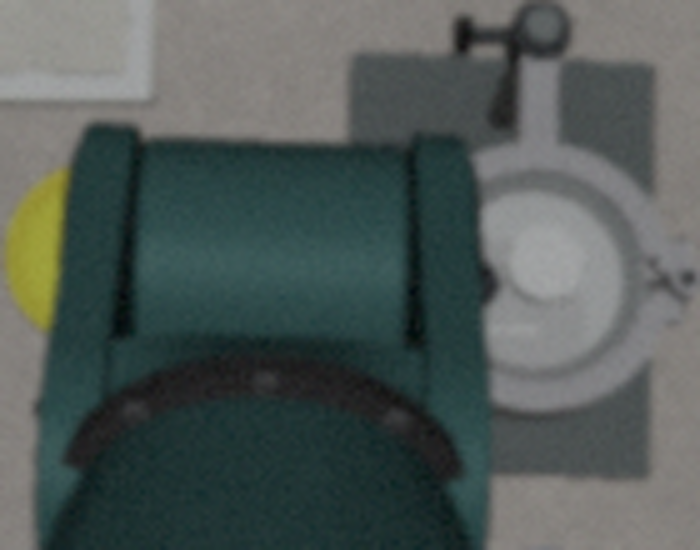

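Emit:
{"api": "move_arm", "payload": {"targets": [[0,0,-0.05,0,0,0],[0,0.02,-0.1,0,0,0],[-0.15,0.03,-0.1,0,0,0],[-0.35,0.03,-0.1,0,0,0],[-0.55,0.03,-0.1,0,0,0]]}}

```text
t: 14.4
tcp_pos: [0.5842, 0.0175, 0.2662]
eef_rot: [1.844, 0.629, -1.843]
wrist_force: [1.0, 0.3, 1.1]
opening: 0.005
```

```bash
python3 look.py p12 215 165 365 275;python3 -c "
from go import *
o=stat();print(o['q'].round(2))"
```

```text
t 14.45 stand xy [-0.0278  0.1259] z 0.2732 yaw(y axis)-stand -2.455 F stand [ 5.1 -0.1  8.4] op 0.0
[-0.01  0.15  1.95  0.    1.04  0.9 ]
```

View pics/p12.png

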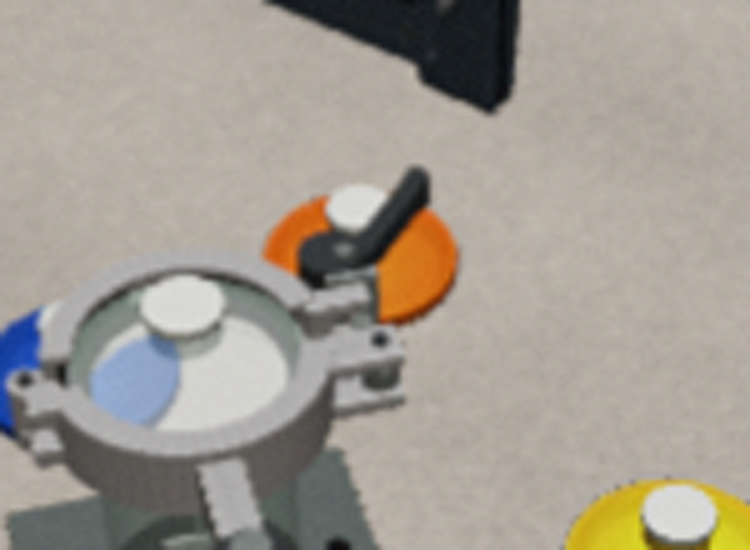

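Run:
```python
from c import *
for e,l in((0,-.05),(0,0),(0,.1),(.05,0)):
    P=pts(e,l,0);print(e,l,[((proj("scene",np.r_[W(ST,P[k]),z])[0]-[215,165])*5).round() for k,z in(("cam",.165),("tip",.159))])
o=stat();rows([L(0,0,.014,.25,.045),L(0,0,.014,.155,.045),L(0,0,0,.155,.045)])
```

```text
0 -0.05 [array([345., 252.]), array([439., 182.])]
0 0 [array([345., 252.]), array([433., 179.])]
0 0.1 [array([345., 252.]), array([420., 174.])]
0.05 0 [array([352., 251.]), array([445., 181.])]
t 14.45 stand xy [-0.0278  0.1259] z 0.2732 yaw(y axis)-stand -2.455 F stand [ 5.1 -0.1  8.4] op 0.0
[0.115, -0.075, 0.036, -0.008, -0.005, -0.003]
[0.59, -0.077, 0.04, -0.008, -0.005, -0.003]
[0.59, -0.076, 0.11, -0.008, -0.005, -0.003]
```

Run:
```python
from c import *
o=stat();rows([L(0,0.03,.014,.25,.05),L(0,0.03,.014,.155,.05)])
```

```text
t 14.45 stand xy [-0.0278  0.1259] z 0.2732 yaw(y axis)-stand -2.455 F stand [ 5.1 -0.1  8.4] op 0.0
[0.115, -0.105, 0.044, -0.027, -0.004, -0.003]
[0.59, -0.107, 0.047, -0.027, -0.004, -0.003]
```

Emit:
{"api": "move_arm", "payload": {"targets": [[0.1,-0.1,0.02,-0.027,0,0],[0.2,-0.107,0.035,-0.027,0,0],[0.35,-0.107,0.035,-0.027,0,0],[0.5,-0.107,0.035,-0.027,0,0],[0.59,-0.107,0.035,-0.027,0,0]]}}

```text
t: 14.95
tcp_pos: [0.5693, 0.0304, 0.1529]
eef_rot: [1.821, 0.66, -1.808]
wrist_force: [0.2, -0.3, 0.8]
opening: 0.009
```

Run:
```python
from c import *
o=stat();print(torque(o));rows([L(0,0.05,0.00,.155,.05)]+[L(0,l,-.001,.155,.05) for l in np.arange(.1,.5,.07)])
```

```text
t 14.95 stand xy [-0.0459  0.1384] z 0.1529 yaw(y axis)-stand -2.413 F stand [ 0.2 -0.3  0.8] op 0.01
0.0029883532972023435
[-0.011, -0.002, 0.088, -0.012, -0.004, -0.003]
[-0.011, -0.006, 0.105, -0.044, -0.004, -0.003]
[-0.011, -0.011, 0.123, -0.089, -0.003, -0.003]
[-0.011, -0.015, 0.142, -0.133, -0.003, -0.003]
[-0.011, -0.017, 0.161, -0.178, -0.003, -0.003]
[-0.012, -0.019, 0.179, -0.222, -0.003, -0.003]
[-0.012, -0.019, 0.198, -0.267, -0.003, -0.003]
```

Emit:
{"api": "move_arm", "payload": {"targets": [[-0.01,-0.002,0.05,-0.012,-0.003,-0.003],[-0.01,-0.002,0.088,-0.012,-0.003,-0.003],[-0.01,-0.006,0.105,-0.044,-0.003,-0.003],[-0.01,-0.011,0.123,-0.089,-0.003,-0.003],[-0.01,-0.015,0.142,-0.133,-0.003,-0.003]]}}

```text
t: 15.45
tcp_pos: [0.5463, 0.0145, 0.1552]
eef_rot: [1.678, 0.821, -1.674]
wrist_force: [2.1, 3.1, -2.8]
opening: 0.006
```

```bash
cat > d.py <<'E'
import sys
from c import *
o=stat();R=Rn.from_rotvec(o["eef_rot"]).as_matrix()
phi=np.arctan2(-R[0,1],R[1,1])-ST[2]+np.pi+np.pi/2
l=(phi-np.radians(130)+np.pi)%(2*np.pi)-np.pi
c=w2st(o["tcp_pos"])-pts(0,0,0)["cam"];q=rot(-(np.radians(130)+l))@c
F=rot(-(np.radians(130)+l)-ST[2])@o["wrist_force"][:2]
print("lever(tool) %.3f  r %.4f  off %.4f (-.021 flush)  torque on lever %.3f  Fhandle(along,norm) %s Mz %.3f"%(l,q[0],q[1],-torque(o),F.round(1),o["ft_torque"][2]))
rows([L(0,float(a),-.001,.155,.05) for a in sys.argv[1:]],o)
E
python3 d.py .3 .35 .4 .45 .5 .55
```

```text
t 15.45 stand xy [-0.0684  0.1218] z 0.1552 yaw(y axis)-stand -2.201 F stand [ 2.   3.1 -2.8] op 0.01
lever(tool) 0.242  r 0.0495  off -0.0206 (-.021 flush)  torque on lever 0.131  Fhandle(along,norm) [ 0.3 -3.7] Mz 0.047
[0.001, -0.008, 0.018, -0.037, -0.001, -0.001]
[0.001, -0.012, 0.03, -0.069, -0.001, -0.001]
[0.001, -0.015, 0.043, -0.101, -0.001, -0.001]
[0.001, -0.018, 0.057, -0.132, -0.001, -0.001]
[0.001, -0.02, 0.07, -0.164, -0.001, -0.001]
[0.001, -0.021, 0.083, -0.196, -0.001, -0.001]
```

Emit:
{"api": "move_arm", "payload": {"targets": [[0,-0.008,0.018,-0.037,0,0],[0,-0.012,0.03,-0.069,0,0],[0,-0.015,0.043,-0.101,0,0],[0,-0.018,0.057,-0.132,0,0],[0,-0.02,0.07,-0.164,0,0]]}}

```text
t: 15.95
tcp_pos: [0.5353, 0.006, 0.1557]
eef_rot: [1.501, 0.991, -1.494]
wrist_force: [1.8, 2.8, -1.9]
opening: -0.001
```

```bash
python3 d.py .55 .6 .65 .7 .75
```

```text
t 15.95 stand xy [-0.0793  0.113 ] z 0.1557 yaw(y axis)-stand -1.942 F stand [ 1.7  2.9 -1.9] op -0.0
lever(tool) 0.501  r 0.0494  off -0.0204 (-.021 flush)  torque on lever 0.126  Fhandle(along,norm) [-0.5 -3.3] Mz 0.049
[0.003, -0.007, 0.014, -0.031, -0.001, -0.002]
[0.003, -0.011, 0.027, -0.063, -0.001, -0.002]
[0.003, -0.015, 0.04, -0.095, -0.001, -0.002]
[0.003, -0.018, 0.053, -0.127, -0.001, -0.002]
[0.003, -0.02, 0.067, -0.158, -0.001, -0.002]
```

Emit:
{"api": "move_arm", "payload": {"targets": [[0.002,-0.006,0.012,-0.026,0,0],[0.002,-0.01,0.023,-0.053,0,0],[0.002,-0.013,0.033,-0.078,0,0],[0.002,-0.015,0.043,-0.102,0,0],[0.002,-0.018,0.053,-0.127,0,0]]}}

```text
t: 16.45
tcp_pos: [0.5284, -0.002, 0.1556]
eef_rot: [1.359, 1.106, -1.35]
wrist_force: [1.3, 6.8, -3.2]
opening: 0.007
```

```bash
python3 d.py .74 .78 .82 .86 .9
```

```text
t 16.45 stand xy [-0.0858  0.1048] z 0.1556 yaw(y axis)-stand -1.742 F stand [ 1.1  6.9 -3.2] op 0.01
lever(tool) 0.702  r 0.0495  off -0.0207 (-.021 flush)  torque on lever 0.299  Fhandle(along,norm) [ 0.1 -7. ] Mz 0.044
[0.003, -0.006, 0.013, -0.024, -0.002, -0.003]
[0.003, -0.01, 0.023, -0.05, -0.001, -0.003]
[0.003, -0.013, 0.034, -0.075, -0.001, -0.003]
[0.003, -0.015, 0.044, -0.101, -0.001, -0.003]
[0.003, -0.017, 0.055, -0.126, -0.001, -0.003]
```

Emit:
{"api": "move_arm", "payload": {"targets": [[0.002,-0.005,0.01,-0.012,-0.001,-0.002],[0.002,-0.005,0.012,-0.02,-0.001,-0.002],[0.002,-0.006,0.013,-0.024,-0.001,-0.002],[0.002,-0.006,0.013,-0.024,-0.001,-0.002],[0.002,-0.006,0.013,-0.024,-0.001,-0.002]]}}

```text
t: 16.95
tcp_pos: [0.5274, -0.0037, 0.1556]
eef_rot: [1.331, 1.127, -1.325]
wrist_force: [0.4, 8.6, -2.5]
opening: 0.006
```

```bash
python3 d.py .76 .78 .80 .82 .84
```

```text
t 16.95 stand xy [-0.0869  0.103 ] z 0.1556 yaw(y axis)-stand -1.705 F stand [ 0.2  8.6 -2.5] op 0.01
lever(tool) 0.738  r 0.0495  off -0.0206 (-.021 flush)  torque on lever 0.294  Fhandle(along,norm) [ 1.  -8.5] Mz 0.107
[0.003, -0.005, 0.008, -0.014, -0.001, -0.002]
[0.003, -0.007, 0.013, -0.026, -0.001, -0.002]
[0.003, -0.008, 0.018, -0.039, -0.001, -0.002]
[0.003, -0.01, 0.024, -0.052, -0.001, -0.002]
[0.003, -0.012, 0.029, -0.065, -0.001, -0.002]
```

Emit:
{"api": "move_arm", "payload": {"targets": [[0.002,-0.005,0.008,-0.01,-0.001,-0.002],[0.002,-0.006,0.012,-0.022,-0.001,-0.002],[0.002,-0.007,0.015,-0.03,-0.001,-0.002],[0.002,-0.007,0.017,-0.035,-0.001,-0.002],[0.002,-0.007,0.017,-0.035,-0.001,-0.002]]}}

```text
t: 17.45
tcp_pos: [0.5259, -0.0062, 0.1556]
eef_rot: [1.29, 1.157, -1.288]
wrist_force: [0.9, 9.7, -2.3]
opening: 0.005
```

```bash
python3 d.py .82 .84 .86 .88
```

```text
t 17.45 stand xy [-0.0883  0.1005] z 0.1556 yaw(y axis)-stand -1.651 F stand [ 0.6  9.7 -2.3] op 0.01
lever(tool) 0.793  r 0.0495  off -0.0206 (-.021 flush)  torque on lever 0.425  Fhandle(along,norm) [ 0.2 -9.7] Mz 0.052
[0.003, -0.005, 0.01, -0.017, -0.001, -0.0]
[0.003, -0.007, 0.015, -0.03, -0.001, -0.0]
[0.003, -0.009, 0.02, -0.043, -0.001, -0.0]
[0.003, -0.01, 0.025, -0.055, -0.001, -0.0]
```

Emit:
{"api": "move_arm", "payload": {"targets": [[0.002,-0.005,0.009,-0.012,-0.001,0],[0.002,-0.006,0.013,-0.025,-0.001,0],[0.002,-0.007,0.015,-0.031,-0.001,0],[0.002,-0.007,0.017,-0.035,-0.001,0],[0.002,-0.007,0.017,-0.035,-0.001,0]]}}

```text
t: 17.95
tcp_pos: [0.5245, -0.0086, 0.1555]
eef_rot: [1.251, 1.183, -1.248]
wrist_force: [-0.5, 11.1, -0.7]
opening: -0.001
```

```bash
python3 d.py .86 .88 .9 .92
```

```text
t 17.95 stand xy [-0.0895  0.098 ] z 0.1555 yaw(y axis)-stand -1.596 F stand [-0.8 11.1 -0.7] op -0.0
lever(tool) 0.847  r 0.0495  off -0.0207 (-.021 flush)  torque on lever 0.485  Fhandle(along,norm) [  1.1 -11.1] Mz 0.042
[0.003, -0.004, 0.007, -0.008, -0.001, -0.001]
[0.003, -0.006, 0.012, -0.021, -0.001, -0.001]
[0.003, -0.007, 0.017, -0.034, -0.001, -0.001]
[0.002, -0.009, 0.022, -0.046, -0.001, -0.001]
```

Emit:
{"api": "move_arm", "payload": {"targets": [[0.002,-0.004,0.006,-0.006,0,0],[0.002,-0.005,0.008,-0.012,0,0],[0.002,-0.005,0.01,-0.017,0,0],[0.002,-0.006,0.012,-0.022,0,0],[0.002,-0.006,0.014,-0.027,0,0]]}}

```text
t: 18.45
tcp_pos: [0.5236, -0.0104, 0.1555]
eef_rot: [1.222, 1.204, -1.216]
wrist_force: [-1.0, 14.2, -0.7]
opening: 0.002
```

```bash
python3 d.py .9 .92 .94 .96
```

```text
t 18.45 stand xy [-0.0904  0.0962] z 0.1555 yaw(y axis)-stand -1.554 F stand [-1.4 14.2 -0.7] op 0.0
lever(tool) 0.889  r 0.0495  off -0.0210 (-.021 flush)  torque on lever 0.569  Fhandle(along,norm) [  1.2 -14.2] Mz 0.109
[0.002, -0.004, 0.008, -0.007, -0.002, -0.001]
[0.002, -0.006, 0.013, -0.02, -0.002, -0.001]
[0.002, -0.007, 0.018, -0.032, -0.002, -0.001]
[0.002, -0.009, 0.023, -0.045, -0.002, -0.001]
```

Emit:
{"api": "move_arm", "payload": {"targets": [[0.002,-0.003,0.005,-0.006,-0.001,0],[0.002,-0.004,0.008,-0.011,-0.001,0],[0.002,-0.005,0.01,-0.016,-0.001,0],[0.002,-0.005,0.012,-0.021,-0.001,0],[0.002,-0.006,0.014,-0.026,-0.001,0]]}}

```text
t: 18.95
tcp_pos: [0.5227, -0.0122, 0.1555]
eef_rot: [1.192, 1.222, -1.185]
wrist_force: [0.4, 14.9, -0.7]
opening: 0.007
```

```bash
python3 d.py .93 .94 .95 .96 .97
```

```text
t 18.95 stand xy [-0.0912  0.0944] z 0.1555 yaw(y axis)-stand -1.514 F stand [-0.  14.9 -0.7] op 0.01
lever(tool) 0.929  r 0.0495  off -0.0212 (-.021 flush)  torque on lever 0.607  Fhandle(along,norm) [ -0.8 -14.9] Mz 0.147
[0.002, -0.002, 0.006, -0.0, -0.002, -0.002]
[0.002, -0.003, 0.009, -0.007, -0.002, -0.002]
[0.002, -0.004, 0.011, -0.013, -0.002, -0.002]
[0.002, -0.005, 0.014, -0.02, -0.002, -0.002]
[0.002, -0.006, 0.016, -0.026, -0.002, -0.002]
```

Emit:
{"api": "move_arm", "payload": {"targets": [[0.002,-0.002,0.006,0,-0.001,-0.001],[0.002,-0.003,0.008,-0.005,-0.001,-0.001],[0.002,-0.004,0.01,-0.009,-0.001,-0.001],[0.002,-0.004,0.011,-0.013,-0.001,-0.001],[0.002,-0.005,0.013,-0.017,-0.001,-0.001]]}}

```text
t: 19.45
tcp_pos: [0.5222, -0.0137, 0.1554]
eef_rot: [1.173, 1.235, -1.167]
wrist_force: [-0.9, 16.9, -0.2]
opening: 0.002
```

```bash
python3 d.py .95 .96 .97 ; python3 look.py p13 215 165 365 275; python3 d.py;python3 look.py p13 215 165 365 275; python3 d.py
```

```text
t 19.45 stand xy [-0.0917  0.0929] z 0.1554 yaw(y axis)-stand -1.488 F stand [-1.4 16.8 -0.2] op 0.0
lever(tool) 0.955  r 0.0496  off -0.0210 (-.021 flush)  torque on lever 0.724  Fhandle(along,norm) [ -0.  -16.9] Mz 0.114
[0.002, -0.002, 0.004, 0.003, -0.002, -0.001]
[0.002, -0.003, 0.006, -0.003, -0.002, -0.001]
[0.002, -0.004, 0.009, -0.009, -0.002, -0.001]
t 19.5 stand xy [-0.0917  0.0928] z 0.1554 yaw(y axis)-stand -1.488 F stand [-0.9 15.7  0.6] op 0.01
lever(tool) 0.956  r 0.0496  off -0.0210 (-.021 flush)  torque on lever 0.634  Fhandle(along,norm) [ -0.5 -15.8] Mz 0.157
t 19.55 stand xy [-0.0918  0.0929] z 0.1554 yaw(y axis)-stand -1.488 F stand [-1.4 15.2  0.6] op 0.01
lever(tool) 0.955  r 0.0496  off -0.0210 (-.021 flush)  torque on lever 0.635  Fhandle(along,norm) [  0.1 -15.3] Mz 0.122
```

Emit:
{"api": "move_arm", "payload": {"targets": [[0,0,-0.03,0,0,0],[0,0,-0.1,0,0,0],[0,0,-0.18,0,0,0],[-0.2,0,-0.2,0,0,0],[-0.4,0,-0.2,0,0,0]]}}

```text
t: 20.05
tcp_pos: [0.5193, 0.0272, 0.2361]
eef_rot: [1.171, 1.237, -1.168]
wrist_force: [0.8, -0.8, 0.5]
opening: 0.006
```

Emit:
{"api": "move_arm", "payload": {"targets": [[-0.1,0,-0.1,0,0,0],[-0.2,0,-0.3,0,0,0],[-0.2,0,-0.5,0,0,0],[-0.2,0,-0.7,0,0,0],[-0.2,0,-0.7,0,0,0]]}}

```text
t: 20.55
tcp_pos: [0.5114, 0.1708, 0.2771]
eef_rot: [1.17, 1.237, -1.164]
wrist_force: [0.1, -0.3, 0.1]
opening: 0.005
```

Run:
```python
from c import *
stat()
s=ctrl.snapshot("scene");t=ctrl.snapshot("top")
cv2.imwrite("pics/p14.png",cv2.resize(s[165:275,215:365,::-1],None,fx=5,fy=5,interpolation=2))
cv2.imwrite("pics/p14t.png",cv2.resize(t[120:240,230:380,::-1],None,fx=5,fy=5,interpolation=2))
for l in(.85,.955,1.05): print(l,((proj("top",np.r_[W(ST,pts(0,l,0)["tip"]),.159])[0]-[230,120])*5).round(),((proj("scene",np.r_[W(ST,pts(0,l,0)["tip"]),.159])[0]-[215,165])*5).round())
```

```text
t 20.55 stand xy [-0.1079  0.277 ] z 0.2771 yaw(y axis)-stand -1.484 F stand [ 0.1 -0.3  0.1] op 0.0
0.85 [302. 558.] [311. 166.]
0.955 [317. 558.] [295. 169.]
1.05 [332. 557.] [282. 172.]
```

View pics/p14.png

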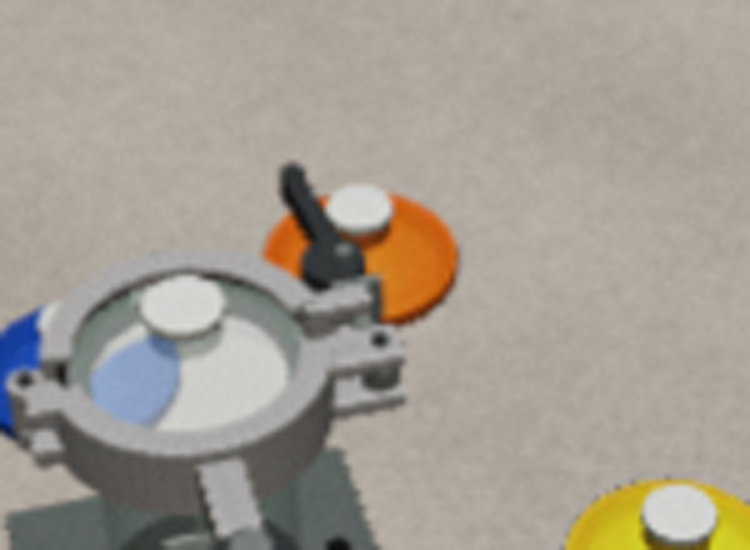

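View pics/p14t.png

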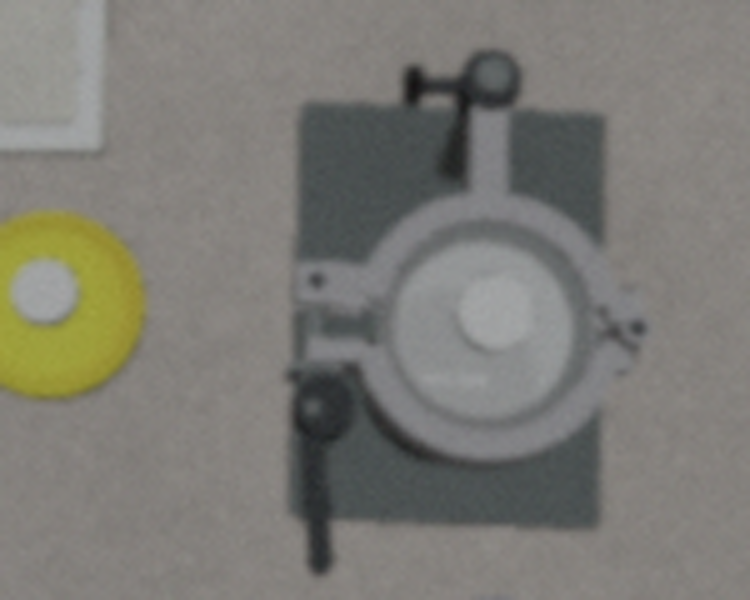

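Run:
```python
from c import *
print(((proj("top",np.r_[W(ST,pts(0,0,0)["cam"]),.165])[0]-[230,120])*5).round())
print(ctrl.close_job())
```

```text
[311. 407.]
the job is handed in; nothing more can be done
None
```

The lid is clamped: the jaw is shut, the eye bolt is in the fork, and the cam lever is tight. I handed the job in at about 21 s of the 64 s allowed; no verdict is reported.

- **Jaw:** I pushed it shut with closed fingers on the fork. It turned firm at a jaw angle of about 0.04. I pressed it to about 24 N along the push, about 29 N in total, and it moved no further than 0.2 mm. In the pictures afterwards the lid looked centred in the ring.
- **Eye bolt:** I swung it in by the handle. The force stayed at about 2 N or less until it met the bottom of the slot, where it rose to 5.6 N. A clear picture showed it in the slot with the washer outside the fork.
- **Lever:** It turned freely at about 0.13 N m, which matches the 2 N given. The cam bit between 0.5 and 0.7 rad, and I stopped at about 0.955 rad. The last three torque readings were 0.72, 0.63 and 0.64 N m, against the 0.66 N m wanted. The spread is sensor noise, about ±0.05 N m, so the result lies inside the 0.5 to 0.8 band but is not known more closely.
- **Last pictures:** With the arm clear, the handle had stayed at about 0.955 rad, the ring was shut, and the blue, orange and yellow look-alikes nearby had not moved. Wrist force was back to about zero. I did not check the reagent jar, beaker or tip box again; the moves stayed clear of them. No check failed.

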